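# Lay a staggered shield wall and bring the sample tubes behind it

## Task

Finish the grey shielding wall in front of the aluminium tube holder: on the fastened bottom course lay a second course of half block, full block, half block, then a third course of two full blocks, neatly in line and flush with the bottom course, so that every joint is covered by a block above or below it. Only when the wall stands, move every capped tube from the yellow foam rack into the holder behind the wall, foot down and fully home, one to a cell. Leave the other things on the bench where they are.

Things in the scene. Friction and masses are not known exactly. Their poses are not given: they have to be found in the camera images.
- bed_o (a point): centre of the underside of the wall bed: a fixed steel plate 40 x 170 x 5 mm carrying the fastened bottom course of the wall, two grey full blocks end to end along its y axis, centred at x = 0 and y = -31.5 and +31.5 mm (3 mm joint at y = 0), their tops 35 mm above the bench. Its y axis runs along the wall, its x axis across it towards the tube holder, z up
- mid (a point): a point in the air above the wall bed, fixed to it: where the centre goes of the full block in the middle of the second course, lying along the bed's y axis over the joint of the bottom course (50 mm above the bench). Neighbours in a course are 4 to 5 mm apart; any block of the right length may go here
- end_left (a point): a point in the air above the wall bed, fixed to it: where the centre goes of the half block at the +y end of the second course (49 mm along the bed's y axis, 50 mm above the bench). Neighbours in a course are 4 to 5 mm apart; any block of the right length may go here
- end_right (a point): a point in the air above the wall bed, fixed to it: where the centre goes of the half block at the -y end of the second course (-49 mm along the bed's y axis, 50 mm above the bench). Neighbours in a course are 4 to 5 mm apart; any block of the right length may go here
- top_left (a point): a point in the air above the wall bed, fixed to it: where the centre goes of the full block at the +y side of the third course, lying along the bed's y axis (32.5 mm along it, 80 mm above the bench). Neighbours in a course are 4 to 5 mm apart; any block of the right length may go here
- top_right (a point): a point in the air above the wall bed, fixed to it: where the centre goes of the full block at the -y side of the third course, lying along the bed's y axis (-32.5 mm along it, 80 mm above the bench). Neighbours in a course are 4 to 5 mm apart; any block of the right length may go here
- full1_c (a point): centre of a loose grey plastic full block, 60 x 30 x 30 mm, about 0.08 kg, its x axis along the 60 mm; all three full blocks are alike
- full2_c (a point): centre of a loose grey plastic full block, 60 x 30 x 30 mm, about 0.08 kg, its x axis along the 60 mm; all three full blocks are alike
- full3_c (a point): centre of a loose grey plastic full block, 60 x 30 x 30 mm, about 0.08 kg, its x axis along the 60 mm; all three full blocks are alike
- half1_c (a point): centre of a loose grey plastic half block, 29 x 30 x 30 mm, about 0.04 kg, its x axis along the 29 mm; both half blocks are alike
- half2_c (a point): centre of a loose grey plastic half block, 29 x 30 x 30 mm, about 0.04 kg, its x axis along the 29 mm; both half blocks are alike
- holder: tube holder behind the wall (on the side away from the robot): a fixed aluminium block 40 x 160 x 55 mm, four square cells 22 x 22 mm wide, open above, in a row along its y axis at -54, -18, 18 and 54 mm; cell floors 6 mm above the bench; any tube may go in any cell. Origin at the centre of its underside
- rack: yellow foam rack, fixed, 120 x 170 x 50 mm, the tubes' four 20 mm wide, 40 mm deep holes in the middle row along its y axis at -54, -18, 18 and 54 mm; the rest of the holes are empty and only for looks. Origin at the centre of its underside
- tube1_c (a point): middle of an upright capped sample tube, 80 mm long, 25 g, half-way up (40 mm above its foot): body 16 mm across with a tapered foot, the top 20 mm a white cap 19 mm across, which is the place to grip; z axis along it towards the cap. May be absent
- tube2_c (a point): middle of an upright capped sample tube, 80 mm long, 25 g, half-way up (40 mm above its foot): body 16 mm across with a tapered foot, the top 20 mm a white cap 19 mm across, which is the place to grip; z axis along it towards the cap. May be absent
- tube3_c (a point): middle of an upright capped sample tube, 80 mm long, 25 g, half-way up (40 mm above its foot): body 16 mm across with a tapered foot, the top 20 mm a white cap 19 mm across, which is the place to grip; z axis along it towards the cap. May be absent
- tube4_c (a point): middle of an upright capped sample tube, 80 mm long, 25 g, half-way up (40 mm above its foot): body 16 mm across with a tapered foot, the top 20 mm a white cap 19 mm across, which is the place to grip; z axis along it towards the cap. May be absent
- jar: small amber jar, 38 mm across, 36 mm high; not to be disturbed; origin at its foot
- beaker: glass beaker 64 mm across, 70 mm high; not to be disturbed; origin at its foot
- marker: black marker pen lying on the bench, 120 mm long, 12 mm thick; not to be disturbed
Things that resemble listed ones, but are neither listed nor needed, are in the scene too. Leave any brown look-alike of the part that bears tube1_c alone. What is shaped like the part that bears half2_c but blue is not meant.

How it is judged:
By the outcome, as a careful person would: the job done as asked, in the order asked, and still so for the second after the job is handed in, with the robot touching nothing.
Of tube1, tube2, tube3, tube4 only 2 to 4 are there at a start; the rules pass over those that are not, and their reading is None.
At some moment in a run one of full1, full2, full3, half1, half2 may be knocked a few centimetres aside while the robot is not near it.
It also fails if it takes over 210 s, if anything falls off the work surface, if the arm or the gripper's body presses on something with over 40 N, if the wrist force passes 120 N, or if a joint passes its speed limit or range.

## Robot

A 7-joint arm with a two-finger parallel gripper is mounted at the origin on the work surface. World frame = base frame: x ahead of the robot, y to its left, z up, the work surface at z = 0. Lengths are in m, angles in rad, forces in N, time in s.
With the tool pointing down it reaches from about 0.425 to 0.825 m from the base axis. Payload 3.6 kg.
Tool frame: the origin (TCP) lies at the very end of the fingers, on their centre line; the grasp point (between the pads) lies 19 mm behind it; z points along the fingers, y is the direction in which the jaws open and shut (so a half turn about z gives the same grasp; the last joint's range is limited). The gripper opens to 93 mm and grips with 3 to 60 N. Pads are 15 mm wide; open, the fingers measure 128 mm over their backs; the gripper's body (75 mm by 188 mm) begins 65 mm behind the grasp point.
Start: joints at [1.21, 0.615, -0.013, 1.423, 0.008, 1.103, -0.04], TCP at [0.213, -0.614, 0.219] pointing down, gripper open.
Joint ranges: [-3.12, 3.12], [-0.3, 2.06], [-1.34, 1.32], [0.26, 2.42], [-1.36, 4.5], [0.01, 1.98], [-2.84, 2.84]. Speed limits (rad/s): [2.79, 2.79, 3.14, 3.14, 3.14, 3.14, 3.14].

## Interface

Orientations are given as a rotation vector (axis times angle).
In Python, from bench import get_obs, get_image, close_job gives the robot as it stands.
- The arm moves only by the tool servo_tool, never from a script. Its argument "moves" is a list of rows, each a list of 6 numbers: the shift along the tool's x, y, z in mm, then the turn, a rotation vector about the tool's x, y, z in degrees. A call has exactly 8 rows; each row is the pose to reach, as a shift and turn from the pose measured when the call began, along the tool's axes at that moment; what a row does not reach only later rows make up. A row lasts 1/8 s, in which the tool goes at most 62.5 mm and 10.7 degrees, less where a joint would pass 70% of its speed; a pose out of reach is approached as far as the arm can. A call with a gripper value outside its range is refused whole. "claw" is the closure, from 0 (fully open) to 1 (shut), set as the call begins (left out, the last holds). The fingers move at their own pace and stop on an object; "force" is the grip in N (left out, the last holds). Time passes only in rows, so rows that repeat a pose let the fingers close, or fill a call up. It gives the time, the measured TCP pose, the force and the opening at its end, in the units of the state.
- get_obs(): the state, without advancing time (a new reading comes with each control period).
- get_image(name): name is "side" or "top"; returns a dict with "image" (400x640x3 uint8, red, green, blue), "fx", "fy", "cx", "cy" (pixels), "R" (3x3) and "t" (3): a world point X has camera coordinates R X + t. Camera axes: x right, y down, z forward; pixel columns grow to the right and rows downward; lengths in m; the calibration is good to about 2 mm. A picture is of the moment at which its call begins. There is no depth.
- close_job(): hands the job in, once; it reports no verdict.
The state is a dict: "t": time; "joint_positions": joint angles; "joint_vel": joint speeds; "joint_torque": joint torques, N m; "eef_pos": TCP position; "tool_rot": TCP orientation; "ft_force": force on the tool from outside, world axes, zero at the start; "ft_torque": the same for the moment, N m; "gripper_width": opening from 0.0 (shut) to 1.0 (fully open).
Only numpy, scipy, OpenCV 4.12 (cv2) and the standard library are available. Lean on these libraries where they do the work, as an engineer would, in place of code of your own. Each camera call takes 0.05 s, during which the arm holds its last target. There are 200 camera calls.

## Working session

There is one attempt and no reset: what is moved stays moved. The work goes in short steps, Python scripts to look and compute and a tool call to move; the robot and the scene stay as the last step left them, time stands still between calls to the robot, and variables do not carry over. Pictures are saved under pics/ and viewed, about 12 in all and at most 16, crops included, and the job is handed in when it is done.

Besides the shell and the picture viewer there is one more tool, called after "Emit:" in YAML: its name, and indented under it one key for each argument. servo_tool: Moves the arm, as the interface text tells. Its arguments: {"type":"object","properties":{"moves":{"type":"array"},"claw":{"type":"number"},"force":{"type":"number"}},"required":["moves"]}

```bash
mkdir -p pics; ls
python3 - <<'E'
from bench import *
import cv2
o=get_obs();print({k:(v if not hasattr(v,'round') else v) for k,v in o.items()})
for n in('top','side'):
    d=get_image(n);cv2.imwrite(f'pics/{n}0.png',cv2.cvtColor(d['image'],cv2.COLOR_RGB2BGR));print(n,d['fx'],d['cx'],d['cy'],d['R'],d['t'])
E
```

```text
pics
{'t': 0.0, 'joint_positions': array([ 1.21049963,  0.61592663, -0.01262375,  1.42487214,  0.00811414,
        1.10336835, -0.04037908]), 'joint_vel': array([ 0.00041523,  0.00213835, -0.00050154, -0.00016144, -0.00147007,
        0.00058072, -0.00401938]), 'joint_torque': array([-2.17262968e-04, -4.58929467e+01,  2.08528577e-01, -1.65743101e+01,
       -6.11897721e-02,  2.04738427e-02,  2.37697159e-04]), 'eef_pos': array([ 0.2127166 , -0.61338892,  0.2174852 ]), 'tool_rot': array([-3.09546656e+00, -5.21637845e-01,  7.25675445e-04]), 'ft_force': array([ 0.14754444,  0.49994349, -0.8980411 ]), 'ft_torque': array([ 0.02858121, -0.00413639, -0.03487232]), 'gripper_width': 0.9990839444444006}
top 424.18192981111764 317.4648587412712 199.10221068846874 [[ 0.02146444 -0.99972834  0.00908395]
 [-0.99442898 -0.02228679 -0.10302574]
 [ 0.1032002  -0.00682196 -0.99463721]] [-7.46576911e-04  5.27714548e-01  1.20000068e+00]
side 467.0042333019634 313.17348454871205 198.93830186273175 [[-0.76688965 -0.6416521   0.01276116]
 [-0.41007179  0.47462018 -0.77883041]
 [ 0.49368146 -0.60250997 -0.62710473]] [0.40935074 0.28426487 0.89667602]
```

View pics/top0.png

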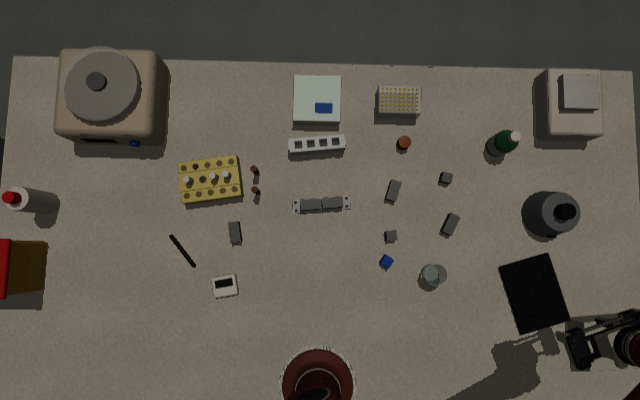

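View pics/side0.png

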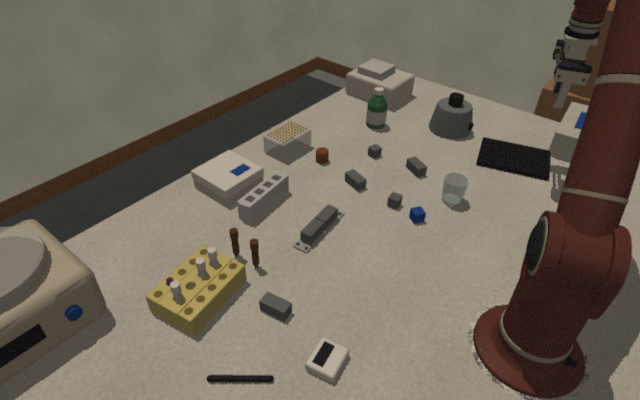

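The top view shows the rack at (210,180), holder at (316,145) and wall bed at (321,205). Full-block candidates are at (394,190), (450,224) and (235,232), and half blocks at (446,178) and (391,236). The blue half at (386,261) and the brown tubes at (254,170) and (256,190) are decoys. I'll enlarge this and measure.

```bash
cat > h.py <<'E'
from bench import *
import cv2, numpy as np
from scipy.spatial.transform import Rotation as Ro
def grab(n,k=4):
    ds=[get_image(n) for _ in range(k)]
    d=ds[0]; d['image']=np.mean([x['image'] for x in ds],0).astype(np.uint8); return d
def ray(d,u,v,z):
    w=d['R'].T@np.array([(u-d['cx'])/d['fx'],(v-d['cy'])/d['fy'],1]); c=-d['R'].T@d['t']
    return c+w*(z-c[2])/w[2]
def proj(d,X):
    p=d['R']@np.asarray(X,float)+d['t']; return np.array([d['fx']*p[0]/p[2]+d['cx'],d['fy']*p[1]/p[2]+d['cy']])
def crop(d,x0,y0,x1,y1,s,name,g=1.8):
    im=cv2.cvtColor(d['image'],cv2.COLOR_RGB2BGR)[y0:y1,x0:x1]
    im=np.clip(im*g,0,255).astype(np.uint8)
    cv2.imwrite('pics/'+name,cv2.resize(im,None,fx=s,fy=s,interpolation=cv2.INTER_CUBIC))
def go(x,y,z,yaw=None):
    """print tool shift mm and turn deg to a TCP target; yaw(deg)=world angle of the jaw axis, mod 180"""
    o=get_obs(); R=Ro.from_rotvec(o['tool_rot']); M=R.as_matrix()
    s=M.T@(np.array([x,y,z])-o['eef_pos'])*1e3
    cur=np.degrees(np.arctan2(M[1,1],M[0,1])); a=cur if yaw is None else cur+((yaw-cur+90)%180-90)
    c,q=np.cos(np.radians(a)),np.sin(np.radians(a))
    T=np.array([[q,c,0],[-c,q,0],[0,0,-1.]])   # x=y×z
    t=np.degrees((R.inv()*Ro.from_matrix(T)).as_rotvec())
    print('pos',o['eef_pos'].round(4),'yaw',round(cur,1),'shift',s.round(1),'turn',t.round(2),'w',round(o['gripper_width']*93,1),'j7',round(o['joint_positions'][6],2),'t',round(o['t'],2))
E
python3 - <<'E'
from h import *
d=grab('top',6); np.save('top.npy',d,allow_pickle=True)
crop(d,165,120,485,280,2.5,'c1.png')
hsv=cv2.cvtColor(d['image'],cv2.COLOR_RGB2HSV)
for u,v in [(394,190),(450,222),(235,230),(446,178),(391,236),(386,261),(312,205),(290,205),(220,190),(200,120),(350,250)]: print(u,v,hsv[v,u],d['image'][v,u])
E
```

```text
394 190 [30 15 67] [67 67 63]
450 222 [30 17 60] [60 60 56]
235 230 [23 16 62] [62 61 58]
446 178 [18 20 63] [63 61 58]
391 236 [24 20 64] [64 63 59]
386 261 [111 199  91] [20 42 91]
312 205 [23 15 68] [68 67 64]
290 205 [ 19  42 116] [116 109  97]
220 190 [ 21 151  71] [71 59 29]
200 120 [ 18  39 117] [117 110  99]
350 250 [ 19  40 120] [120 113 101]
```

View pics/c1.png

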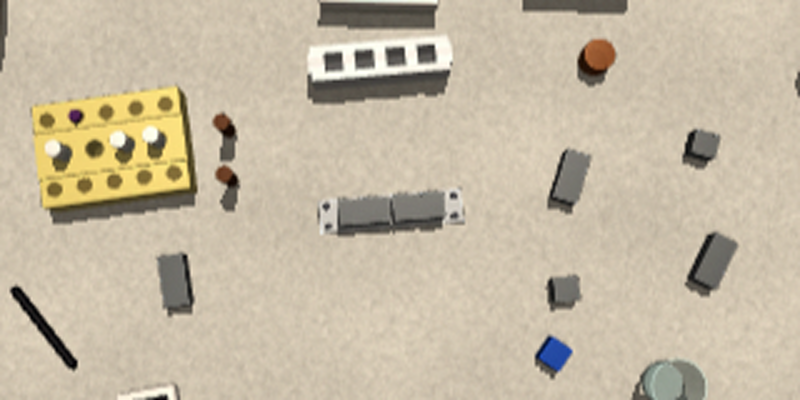

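The crop shows three white-capped tubes in the rack's middle row at about (187,180), (212,177) and (225,174) in full-frame pixels, with one middle cell empty. The purple thing in the back row, the brown tubes and the blue cube are not meant. The grey blocks are as listed.

```bash
cat >> h.py <<'E'
def tops(d,lo=55,hi=90,z=.03,amin=30):
    """bright grey top faces: centre, long-axis angle (deg, world), size mm at plane z"""
    hsv=cv2.cvtColor(d['image'],cv2.COLOR_RGB2HSV); K=6
    v=cv2.resize(hsv[...,2],None,fx=K,fy=K,interpolation=cv2.INTER_LINEAR); s=cv2.resize(hsv[...,1],None,fx=K,fy=K)
    m=((v>lo)&(v<hi)&(s<60)).astype(np.uint8); m=cv2.morphologyEx(m,cv2.MORPH_OPEN,np.ones((9,9)))
    out=[]
    for c in cv2.findContours(m,cv2.RETR_EXTERNAL,cv2.CHAIN_APPROX_NONE)[0]:
        if cv2.contourArea(c)<amin*K*K: continue
        P=np.array([ray(d,(p[0]+.5)/K-.5,(p[1]+.5)/K-.5,z)[:2] for p in c[:,0]])
        (x,y),(w,h),a=cv2.minAreaRect((P*1e3).astype(np.float32))
        if h>w: w,h,a=h,w,a+90
        a=(a+90)%180-90
        out.append((x,y,a,w,h)); q=c[:,0].mean(0)/K
        if w<150: print('px',q.round(0),'xy',round(x,1),round(y,1),'ang',round(a,1),'size',round(w,1),round(h,1))
    return out
E
python3 - <<'E'
from h import *
d=np.load('top.npy',allow_pickle=True).item(); 
g=cv2.cvtColor(d['image'],cv2.COLOR_RGB2HSV)[...,2]
print(g[216:248:2,222:250]);print(g[194:218:2,292:352:2]);print(g[228:246,380:402])
tops(d)
E
```

```text
[[118 115 115 118 114 115 114 116 117 116 115 115 112 112 116 120 120 118
  114 113 117 118 121 115 115 114 115 116]
 [118 118 118 117 119 119 119 118 117 117 116 116 114 116 112 115 116 114
  111 109 113 116 117 115 115 116 116 114]
 [116 117 120 121 120 116 115 113 111 110 115 117 115 115 107 101 108 115
  111 111 112 116 119 119 115 117 118 114]
 [118 120 118 113 117 104  99  77  65  71  76  68  62  64  64  66  17  24
  118 119 117 115 115 113 116 114 116 117]
 [117 118 117 116 115 113  69  59  60  61  61  62  60  62  62  62  30  23
   89 115 116 117 112 111 111 113 116 117]
 [117 120 121 120 118 111  79  60  60  61  61  61  61  63  62  62  61  20
   65 118 118 117 115 117 116 118 120 115]
 [118 116 114 115 118 118  80  59  60  61  60  60  62  62  62  62  64  17
   37 120 122 120 119 119 121 119 120 120]
 [119 117 116 118 121 120  99  63  60  59  61  61  62  62  63  63  65  21
   24 107 118 116 115 115 117 117 114 115]
 [116 120 120 118 115 115 115  74  59  60  61  61  61  62  62  63  62  45
   21  79 114 113 116 119 122 118 113 115]
 [117 116 119 120 117 115 113  76  60  60  61  
[... 4016 characters left out ...]
0.] xy 332.2 -299.6 ang -24.1 size 44.3 18.0
px [392. 235.] xy 428.2 -203.6 ang 8.1 size 30.3 29.6
px [234. 232.] xy 428.5 248.6 ang 10.0 size 61.7 30.0
px [452. 224.] xy 464.8 -376.3 ang -24.6 size 59.4 29.5
px [311. 204.] xy 514.0 31.3 ang -85.8 size 61.7 30.3
px [333. 202.] xy 520.9 -31.0 ang -84.7 size 60.8 30.7
px [562. 212.] xy 507.1 -694.9 ang 44.8 size 111.9 109.7
px [ 42. 193.] xy 527.6 805.4 ang 80.0 size 98.8 15.9
px [394. 190.] xy 559.3 -209.6 ang -16.5 size 58.4 30.3
px [448. 177.] xy 601.3 -365.1 ang 75.5 size 29.0 27.3
px [560. 134.] xy 736.7 -699.2 ang 88.8 size 59.8 6.5
px [92. 79.] xy 870.6 684.8 ang -29.9 size 69.6 51.2
px [133.  66.] xy 915.2 567.3 ang 29.6 size 46.4 10.8
```

```bash
cat >> h.py <<'E'
def wall(d,z=.035,lo=55,hi=90,box=(290,185,355,225)):
    """centre & y-axis angle of the grey top row in box, from its joined contour"""
    K=6; x0,y0,x1,y1=box
    v=cv2.cvtColor(d['image'],cv2.COLOR_RGB2HSV)[...,2][y0:y1,x0:x1]
    v=cv2.resize(v,None,fx=K,fy=K,interpolation=cv2.INTER_LINEAR)
    m=((v>lo)&(v<hi)).astype(np.uint8); m=cv2.morphologyEx(m,cv2.MORPH_OPEN,np.ones((13,13))); m=cv2.morphologyEx(m,cv2.MORPH_CLOSE,np.ones((25,25)))
    c=max(cv2.findContours(m,cv2.RETR_EXTERNAL,cv2.CHAIN_APPROX_NONE)[0],key=cv2.contourArea)[:,0]
    P=np.array([ray(d,(p[0]+.5)/K-.5+x0,(p[1]+.5)/K-.5+y0,z)[:2] for p in c])*1e3
    (x,y),(w,h),a=cv2.minAreaRect(P.astype(np.float32))
    u=np.array([-.092,.996]); n=np.array([.996,.092]); r=P-[x,y]; L=max(w,h)/2
    S=np.abs(r@u)<L-8; A=[]
    for s in(1,-1):
        q=P[S&(s*(r@n)>0)].astype(np.float32); f=cv2.fitLine(q,cv2.DIST_HUBER,0,.01,.01).ravel(); A.append((np.degrees(np.arctan2(f[1],f[0]))%180,*f[2:]))
    print('wall ctr',round(x,1),round(y,1),'size',round(w,1),round(h,1),'rect ang',round(a,1),'edges',np.round(A,1).tolist())
E
python3 - <<'E'
from h import *
d=np.load('top.npy',allow_pickle=True).item(); wall(d)
# holder: white top z=.055, rack yellow, caps
K=4; im=cv2.resize(d['image'],None,fx=K,fy=K,interpolation=cv2.INTER_LINEAR); hsv=cv2.cvtColor(im,cv2.COLOR_RGB2HSV)
def rep(m,z,box,nm,amin):
    x0,y0,x1,y1=[b*K for b in box]; mm=np.zeros_like(m); mm[y0:y1,x0:x1]=m[y0:y1,x0:x1]
    for c in cv2.findContours(mm,cv2.RETR_LIST,cv2.CHAIN_APPROX_NONE)[0]:
        if cv2.contourArea(c)<amin*K*K: continue
        P=np.array([ray(d,(p[0]+.5)/K-.5,(p[1]+.5)/K-.5,z)[:2] for p in c[:,0]])*1e3
        r=cv2.minAreaRect(P.astype(np.float32)); print(nm,np.round(r[0],1),np.round(r[1],1),round(r[2],1))
v=hsv[...,2].astype(int);s=hsv[...,1]
rep(((v>145)&(s<60)).astype(np.uint8),.055,(280,130,352,160),'holder',20)
rep(((v>95)&(s<70)).astype(np.uint8),.090,(178,165,240,195),'cap',8)
rep((s>105).astype(np.uint8),.050,(172,145,248,210),'rack',500)
go(.4648,-.3763,.12,-24.6+90)
E
```

```text
wall ctr 517.0 0.1 size 30.6 123.0 rect ang 6.0 edges [[96.69999694824219, 530.5, 4.900000095367432], [96.0999984741211, 502.79998779296875, -0.699999988079071]]
cap [550.9 392.5] [50.8  6.8] 3.2
cap [568.9 375.3] [18.1 15.8] 3.0
cap [580.3 304.1] [18.1 16.5] 2.7
cap [587.  268.3] [17.4 17.2] 1.3
rack [575.5 318.2] [124.3 175.7] 9.3Traceback (most recent call last):
  File "<stdin>", line 15, in <module>
  File "h.py", line 23, in go
    t=np.degrees((R.inv()*Ro.from_matrix(T)).as_rotvec())
                          ~~~~~~~~~~~~~~^^^
  File "scipy/spatial/transform/_rotation.pyx", line 1143, in scipy.spatial.transform._rotation.Rotation.from_matrix
ValueError: Non-positive determinant (left-handed or null coordinate frame) in rotation matrix 0: [[-0.90923611 -0.41628079  0.        ]
 [ 0.41628079 -0.90923611  0.        ]
 [ 0.          0.         -1.        ]].
```

```bash
sed -i 's/T=np.array.*/T=np.array([[-q,c,0],[c,q,0],[0,0,-1.]])/' h.py
python3 - <<'E'
from h import *
go(.4648,-.3763,.12,-24.6+90)
E
```

```text
pos [ 0.2129 -0.614   0.2185] yaw -70.9 shift [ 315.8 -142.    98.5] turn [-2.000e-02  1.000e-02  4.373e+01] w 93.1 j7 -0.04 t 0.4
```

Emit:
servo_tool:
  moves:
    - [50,-22,15,0,0,7]
    - [100,-45,30,0,0,14]
    - [150,-67,45,0,0,21]
    - [200,-90,60,0,0,29]
    - [250,-112,75,0,0,36]
    - [300,-135,90,0,0,43.7]
    - [315.8,-142,98.5,0,0,43.7]
    - [315.8,-142,98.5,0,0,43.7]
  claw: 0.42

```text
t: 1.4
eef_pos: [0.4653, -0.3752, 0.1194]
tool_rot: [-3.07, 0.662, 0.002]
ft_force: [-0.7, 0.2, -0.4]
gripper_width: 0.578
```

Run:
```python
from h import *
go(.4648,-.3763,.004,-24.6+90)
```

```text
pos [ 0.4653 -0.3752  0.1194] yaw -114.4 shift [  0.2   1.3 115.4] turn [-0.04  0.09  0.24] w 53.8 j7 -1.21 t 1.4
```

Emit:
servo_tool:
  moves:
    - [0.2,1.3,30,0,0,0.2]
    - [0.2,1.3,60,0,0,0.2]
    - [0.2,1.3,85,0,0,0.2]
    - [0.2,1.3,105,0,0,0.2]
    - [0.2,1.3,115.4,0,0,0.2]
    - [0.2,1.3,115.4,0,0,0.2]
    - [0.2,1.3,115.4,0,0,0.2]
    - [0.2,1.3,115.4,0,0,0.2]

```text
t: 2.4
eef_pos: [0.4653, -0.3768, 0.0049]
tool_rot: [-3.07, 0.668, -0.0]
ft_force: [-0.1, -0.6, 0.3]
gripper_width: 0.577
```

Emit:
servo_tool:
  moves:
    - [0,0,0,0,0,0]
    - [0,0,0,0,0,0]
    - [0,0,0,0,0,0]
    - [0,0,0,0,0,0]
    - [0,0,0,0,0,0]
    - [0,0,0,0,0,0]
    - [0,0,0,0,0,0]
    - [0,0,0,0,0,0]
  claw: 1
  force: 20

```text
t: 3.4
eef_pos: [0.4653, -0.3768, 0.005]
tool_rot: [-3.07, 0.668, -0.0]
ft_force: [-1.1, 0.3, 2.7]
gripper_width: 0.318
```

Emit:
servo_tool:
  moves:
    - [0,0,-30,0,0,0]
    - [0,0,-60,0,0,0]
    - [0,0,-90,0,0,0]
    - [0,0,-120,0,0,0]
    - [0,0,-140,0,0,0]
    - [0,0,-140,0,0,0]
    - [0,0,-140,0,0,0]
    - [0,0,-140,0,0,0]

```text
t: 4.4
eef_pos: [0.4646, -0.3762, 0.1436]
tool_rot: [-3.068, 0.668, 0.004]
ft_force: [0.1, -0.0, -1.3]
gripper_width: 0.322
```

Run:
```python
from h import *
go(.517,.0001,.12,6.2)
```

```text
pos [ 0.4646 -0.3762  0.1436] yaw -114.5 shift [-108.6 -364.    24.2] turn [3.000e-02 1.600e-01 5.925e+01] w 30.0 j7 -1.22 t 4.4
```

Emit:
servo_tool:
  moves:
    - [-16,-52,3,0,0,8.5]
    - [-31,-104,7,0,0,17]
    - [-47,-156,10,0,0,25]
    - [-62,-208,14,0,0,34]
    - [-78,-260,17,0,0,42]
    - [-93,-312,21,0,0,51]
    - [-108.6,-364,24.2,0,0,59.2]
    - [-108.6,-364,24.2,0,0,59.2]

```text
t: 5.4
eef_pos: [0.5168, 0.0072, 0.1183]
tool_rot: [-2.352, 2.083, 0.011]
ft_force: [-0.2, -0.0, -1.0]
gripper_width: 0.325
```

Run:
```python
from h import *
go(.517,.0001,.0405,6.2)
```

```text
pos [0.5168 0.0072 0.1183] yaw -173.1 shift [ 7.5  0.3 77.7] turn [0.25 0.3  0.75] w 30.2 j7 -2.65 t 5.4
```

Emit:
servo_tool:
  moves:
    - [7.5,0.3,0,0.25,0.3,0.75]
    - [7.5,0.3,25,0.25,0.3,0.75]
    - [7.5,0.3,50,0.25,0.3,0.75]
    - [7.5,0.3,65,0.25,0.3,0.75]
    - [7.5,0.3,72,0.25,0.3,0.75]
    - [7.5,0.3,75,0.25,0.3,0.75]
    - [7.5,0.3,75,0.25,0.3,0.75]
    - [7.5,0.3,75,0.25,0.3,0.75]

```text
t: 6.4
eef_pos: [0.5174, 0.0001, 0.0438]
tool_rot: [-2.338, 2.097, -0.001]
ft_force: [-0.1, -0.4, -1.0]
gripper_width: 0.323
```

Run:
```python
from h import *
go(.517,.0001,.0405,6.2)
```

```text
pos [5.174e-01 1.000e-04 4.380e-02] yaw -173.8 shift [-0.   0.4  3.3] turn [-0.07 -0.    0.01] w 30.0 j7 -2.57 t 6.4
```

Emit:
servo_tool:
  moves:
    - [0,0.4,1.5,0,0,0]
    - [0,0.4,3.3,0,0,0]
    - [0,0.4,3.5,0,0,0]
    - [0,0.4,3.5,0,0,0]
    - [0,0.4,3.5,0,0,0]
    - [0,0.4,3.5,0,0,0]
    - [0,0.4,3.5,0,0,0]
    - [0,0.4,3.5,0,0,0]

```text
t: 7.4
eef_pos: [0.5171, 0.0001, 0.0403]
tool_rot: [-2.338, 2.097, -0.001]
ft_force: [0.0, -0.8, -0.8]
gripper_width: 0.322
```

Emit:
servo_tool:
  moves:
    - [0,0,0,0,0,0]
    - [0,0,0,0,0,0]
    - [0,0,0,0,0,0]
    - [0,0,-10,0,0,0]
    - [0,0,-50,0,0,0]
    - [0,0,-90,0,0,0]
    - [0,0,-100,0,0,0]
    - [0,0,-100,0,0,0]
  claw: 0.45

```text
t: 8.4
eef_pos: [0.517, 0.0003, 0.1408]
tool_rot: [-2.337, 2.096, -0.002]
ft_force: [-0.1, 1.4, -1.1]
gripper_width: 0.553
```

Run:
```python
from h import *
go(.4282,-.2036,.11,8.1)
```

```text
pos [5.170e-01 3.000e-04 1.408e-01] yaw -173.8 shift [193.1 110.5  30.5] turn [-0.13  0.01 -1.87] w 51.4 j7 -2.67 t 8.4
```

Emit:
servo_tool:
  moves:
    - [25,14,4,0,0,-10]
    - [50,28,8,0,0,-20]
    - [75,42,12,0,0,-30]
    - [100,56,16,0,0,-40]
    - [125,70,20,0,0,-50]
    - [150,85,25,0,0,-60]
    - [175,100,30,0,0,-70]
    - [193,110.5,30.5,0,0,-80]

```text
t: 9.4
eef_pos: [0.4261, -0.2041, 0.1082]
tool_rot: [-3.138, 0.096, 0.003]
ft_force: [-0.6, 0.1, 0.2]
gripper_width: 0.551
```

Run:
```python
from h import *
d=grab('top',6); crop(d,280,170,420,270,5,'c2.png')
tops(d); wall(d,z=.035); go(.4282,-.2036,.11,98.1)
g=cv2.cvtColor(d['image'],cv2.COLOR_RGB2HSV)[...,2]; print(g[194:214,304:340:2])
```

```text
px [  6. 305.] xy 213.0 876.7 ang -72.5 size 37.1 20.6
px [ 29. 302.] xy 225.9 816.3 ang 89.0 size 84.0 53.5
px [541. 240.] xy 425.0 -634.3 ang 78.3 size 41.9 14.3
px [234. 232.] xy 428.2 247.9 ang 9.6 size 60.4 29.8
px [323. 213.] xy 487.5 -4.2 ang -82.4 size 47.8 12.5
px [ 47. 219.] xy 450.3 782.1 ang -76.3 size 73.2 47.0
px [193. 207.] xy 497.7 369.6 ang -83.1 size 40.0 13.4
px [209. 205.] xy 505.1 322.1 ang -81.1 size 49.8 13.2
px [305. 205.] xy 511.7 48.3 ang 2.7 size 29.0 27.8
px [230. 202.] xy 515.5 262.9 ang -81.1 size 58.5 13.4
px [327. 202.] xy 521.4 -13.8 ang 89.4 size 94.8 32.2
px [257. 200.] xy 521.2 187.5 ang 2.0 size 23.7 17.8
px [561. 212.] xy 507.1 -693.2 ang 64.0 size 111.7 110.6
px [ 42. 195.] xy 521.3 801.0 ang 80.1 size 105.5 25.0
px [394. 190.] xy 558.6 -208.8 ang -16.5 size 58.4 30.1
px [256. 180.] xy 579.7 191.7 ang 2.1 size 24.5 16.4
px [447. 177.] xy 600.7 -364.4 ang 75.5 size 28.9 27.8
px [500. 161.] xy 653.0 -519.3 ang -66.3 size 30.7 16.8
px [489. 159.] xy 655.9 -486.1 ang 35.8 size 49.4 18.2
px [333. 156.] xy 656.7 -28.6 ang -88.7 size 34.0 15.3
px [581.
[... 1611 characters left out ...]
 77  78  78  76  77  76]
 [ 77  76  75  38  75  76  75  75  79  79  79  76  75  66  76  77  77  76]
 [ 76  77  77  35  69  64  59  58  65  63  61  58  55  46  79  76  71  64]
 [ 76  76  76  32  48  37  25  23  21  20  21  22  20  33  61  59  54  40]
 [ 75  80  78  25  24  23  21  24  23  28  31  27  30  33  33  37  41  43]
 [ 59  64  62  27  30  28  30  33  33  41  40  40  47  51  51  51  48  51]
 [ 31  33  33  38  40  41  46  50  50  50  49  48  50  55  54  54  49  51]
 [ 46  52  50  49  47  49  50  55  53  55  50  52  51  61  90  57  57  59]
 [ 50  55  54  51  48  52  52  58  57  58  58  59  57  95 126  93  92  94]
 [ 53  59  92  58  55  55  59  59  59  56  57  59  58 128 128 131 129 129]]
```

View pics/c2.png

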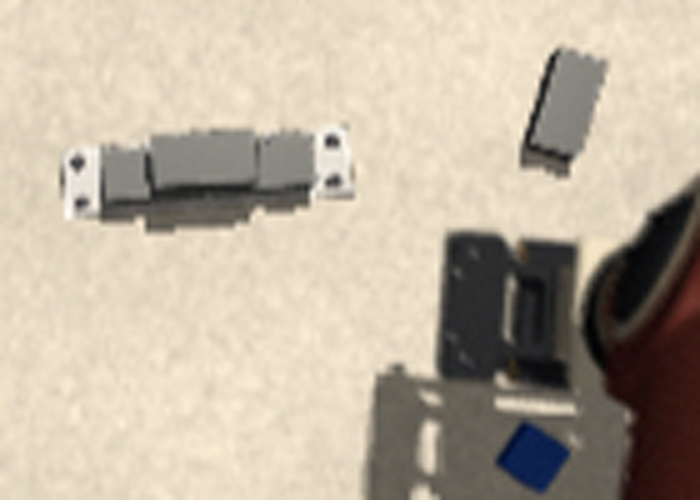

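The mid block lies over the joint and in line with the bottom course, by eye. I'll check it more closely from the side while finishing the approach to half1 (391,236).

Emit:
servo_tool:
  moves:
    - [0,1.5,0,0,0,-10]
    - [0,1.5,0,0,0,-11.9]
    - [0,1.5,0,0,0,-11.9]
    - [0,1.5,30,0,0,-11.9]
    - [0,1.5,60,0,0,-11.9]
    - [0,1.5,90,0,0,-11.9]
    - [0,1.5,105,0,0,-11.9]
    - [0,1.5,105,0,0,-11.9]

```text
t: 10.7
eef_pos: [0.4282, -0.203, 0.0039]
tool_rot: [-3.131, -0.222, -0.0]
ft_force: [-0.2, 0.2, -0.1]
gripper_width: 0.55
```

Emit:
servo_tool:
  moves:
    - [0,0,0,0,0,0]
    - [0,0,0,0,0,0]
    - [0,0,0,0,0,0]
    - [0,0,0,0,0,0]
    - [0,0,0,0,0,0]
    - [0,0,0,0,0,0]
    - [0,0,0,0,0,0]
    - [0,0,0,0,0,0]
  claw: 1

```text
t: 11.7
eef_pos: [0.4287, -0.2033, 0.0046]
tool_rot: [-3.132, -0.222, -0.002]
ft_force: [-0.4, 0.9, 6.0]
gripper_width: 0.322
```

Run:
```python
from h import *
go(.4282,-.2036,.11,98.1)
d=grab('side',4); np.save('s1.npy',d,allow_pickle=True)
c0=np.array([.517,0,0]); a=np.radians(96.2); u=np.array([np.cos(a),np.sin(a),0]); n=np.array([u[1],-u[0],0])
im=cv2.cvtColor(d['image'],cv2.COLOR_RGB2BGR); im=np.clip(im*1.8,0,255).astype(np.uint8)
x0,y0,s=285,195,10
im=cv2.resize(im[y0:y0+58,x0:x0+70],None,fx=s,fy=s,interpolation=cv2.INTER_CUBIC)
def box(yc,L,z0,z1):
    for f in [(-1,z1),(1,z1),(-1,z0)]:
        pass
    P=[c0+u*(yc+sy*L/2)+n*sx*.015+np.array([0,0,z]) for z in(z0,z1) for sy,sx in((-1,-1),(1,-1),(1,1),(-1,1))]
    q=[((proj(d,p)-[x0,y0]+.5)*s).astype(int) for p in P]
    for k in(0,4): cv2.polylines(im,[np.array(q[k:k+4])],True,(0,255,0) if k else (0,0,255),1)
box(0,.06,.035,.065)
for y in(-.0315,.0315): box(y,.06,.005,.035)
cv2.imwrite('pics/c3.png',im)
```

```text
pos [ 0.4287 -0.2033  0.0046] yaw -81.9 shift [-4.000e-01  1.000e-01 -1.054e+02] turn [-0.09 -0.09 -0.01] w 29.9 j7 -1.01 t 11.7
```

View pics/c3.png

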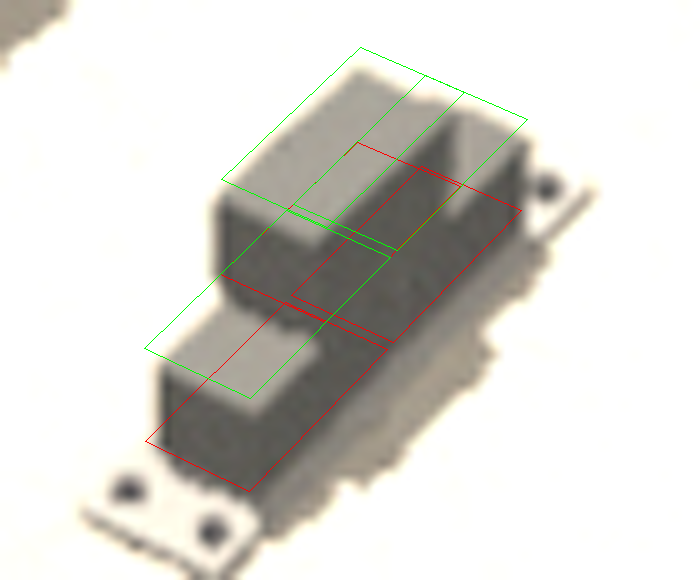

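The side crop shows the mid block sitting over the joint: its top corners lie the same 2 px (camera bias) below the model outline as the bottom course's, so it is in line to about 0.5 mm. The half is gripped across its 30 mm (29.9), so I'll take it to end_right.

Emit:
servo_tool:
  moves:
    - [0,0,-30,0,0,0]
    - [0,0,-60,0,0,-2]
    - [0,0,-100,0,0,-12]
    - [0,0,-110,0,0,-22]
    - [0,0,-110,0,0,-32]
    - [0,0,-110,0,0,-42]
    - [0,0,-110,0,0,-52]
    - [0,0,-110,0,0,-62]

```text
t: 12.9
eef_pos: [0.4282, -0.2035, 0.1146]
tool_rot: [-2.566, -1.811, -0.003]
ft_force: [0.5, 0.4, -0.1]
gripper_width: 0.324
```

Run:
```python
from h import *
go(.5223,-.0482,.11,6.2)
```

```text
pos [ 0.4282 -0.2035  0.1146] yaw -19.6 shift [177.8  36.6   4.9] turn [  0.04  -0.11 -25.79] w 30.1 j7 -0.21 t 12.9
```

Emit:
servo_tool:
  moves:
    - [30,6,1,0,0,-5]
    - [60,12,2,0,0,-10]
    - [90,18,3,0,0,-15]
    - [120,24,4,0,0,-20]
    - [150,31,5,0,0,-25.8]
    - [177.8,36.6,5,0,0,-25.8]
    - [177.8,36.6,5,0,0,-25.8]
    - [177.8,36.6,5,0,0,-25.8]

```text
t: 13.9
eef_pos: [0.5213, -0.0495, 0.1096]
tool_rot: [-2.099, -2.337, 0.0]
ft_force: [-1.2, -0.2, 0.2]
gripper_width: 0.32
```

Run:
```python
from h import *
go(.5223,-.0482,.04,6.2)
```

```text
pos [ 0.5213 -0.0495  0.1096] yaw 6.1 shift [ 1.2  1.2 69.6] turn [-0.04 -0.03 -0.06] w 29.8 j7 -0.18 t 13.9
```

Emit:
servo_tool:
  moves:
    - [1.2,1.2,0,0,0,0]
    - [1.2,1.2,25,0,0,0]
    - [1.2,1.2,45,0,0,0]
    - [1.2,1.2,58,0,0,0]
    - [1.2,1.2,64,0,0,0]
    - [1.2,1.2,66,0,0,0]
    - [1.2,1.2,66,0,0,0]
    - [1.2,1.2,66,0,0,0]

```text
t: 14.9
eef_pos: [0.5227, -0.0482, 0.0441]
tool_rot: [-2.099, -2.337, -0.001]
ft_force: [-0.4, -0.3, -0.6]
gripper_width: 0.319
```

Run:
```python
from h import *
go(.5223,-.0482,.04,6.2)
```

```text
pos [ 0.5227 -0.0482  0.0441] yaw 6.1 shift [ 0.1 -0.4  4.1] turn [ 0.02 -0.02 -0.06] w 29.7 j7 -0.25 t 14.9
```

Emit:
servo_tool:
  moves:
    - [0.1,-0.4,2,0,0,0]
    - [0.1,-0.4,4,0,0,0]
    - [0.1,-0.4,4.2,0,0,0]
    - [0.1,-0.4,4.2,0,0,0]
    - [0.1,-0.4,4.2,0,0,0]
    - [0.1,-0.4,4.2,0,0,0]
    - [0.1,-0.4,4.2,0,0,0]
    - [0.1,-0.4,4.2,0,0,0]

```text
t: 15.9
eef_pos: [0.5223, -0.0481, 0.0399]
tool_rot: [2.099, 2.337, 0.001]
ft_force: [-0.2, -0.3, 0.4]
gripper_width: 0.323
```

Emit:
servo_tool:
  moves:
    - [0,0,0,0,0,0]
    - [0,0,0,0,0,0]
    - [0,0,0,0,0,0]
    - [0,0,-10,0,0,0]
    - [0,0,-50,0,0,0]
    - [0,0,-85,0,0,-10]
    - [0,0,-85,0,0,-20]
    - [0,0,-85,0,0,-30]
  claw: 0.45

```text
t: 16.9
eef_pos: [0.5227, -0.0483, 0.1263]
tool_rot: [1.414, 2.803, 0.001]
ft_force: [-0.9, 0.6, -0.0]
gripper_width: 0.55
```

Run:
```python
from h import *
go(.6010,-.3647,.11,75.5)
```

```text
pos [ 0.5227 -0.0483  0.1263] yaw 36.5 shift [-301.  -125.    16.6] turn [  0.06   0.12 -39.04] w 51.1 j7 0.24 t 16.9
```

Emit:
servo_tool:
  moves:
    - [-45,-19,3,0,0,-6]
    - [-90,-38,5,0,0,-12]
    - [-135,-56,7,0,0,-18]
    - [-180,-75,10,0,0,-24]
    - [-225,-94,12,0,0,-30]
    - [-270,-112,15,0,0,-36]
    - [-301,-125,16.6,0,0,-39]
    - [-301,-125,16.6,0,0,-39]

```text
t: 17.9
eef_pos: [0.5999, -0.3691, 0.1094]
tool_rot: [0.408, 3.113, -0.003]
ft_force: [-0.7, 0.6, -0.0]
gripper_width: 0.546
```

Run:
```python
from h import *
d=grab('top',5); np.save('top2.npy',d,allow_pickle=True)
crop(d,270,120,470,250,4,'c4.png',1.6)
go(.6010,-.3647,.0045,75.5)
```

```text
pos [ 0.6014 -0.3627  0.1107] yaw 75.6 shift [  0.2  -2.2 106.2] turn [0.05 0.15 0.12] w 51.0 j7 1.36 t 18.15
```

View pics/c4.png

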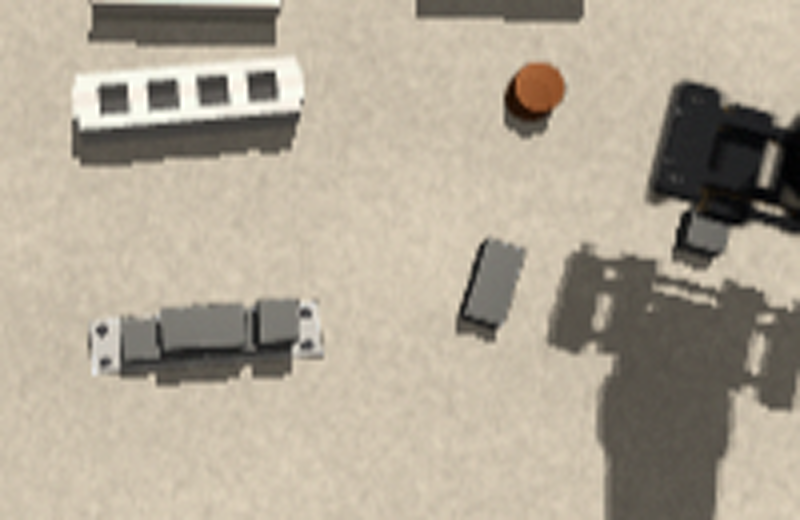

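The crop shows mid and the right half on the course with a gap of about 2 px (5 mm). half2 is still at (446,178), beneath the gripper.

Emit:
servo_tool:
  moves:
    - [0.2,-2.2,0,0,0,0]
    - [0.2,-2.2,30,0,0,0]
    - [0.2,-2.2,60,0,0,0]
    - [0.2,-2.2,85,0,0,0]
    - [0.2,-2.2,100,0,0,0]
    - [0.2,-2.2,106,0,0,0]
    - [0.2,-2.2,106,0,0,0]
    - [0.2,-2.2,106,0,0,0]

```text
t: 19.15
eef_pos: [0.6018, -0.3649, 0.006]
tool_rot: [0.393, 3.112, 0.0]
ft_force: [-0.1, -0.3, -0.2]
gripper_width: 0.552
```

Emit:
servo_tool:
  moves:
    - [0,0,0,0,0,0]
    - [0,0,0,0,0,0]
    - [0,0,0,0,0,0]
    - [0,0,0,0,0,0]
    - [0,0,0,0,0,0]
    - [0,0,0,0,0,0]
    - [0,0,0,0,0,0]
    - [0,0,0,0,0,0]
  claw: 1

```text
t: 20.15
eef_pos: [0.6019, -0.365, 0.0063]
tool_rot: [0.393, 3.112, -0.0]
ft_force: [-1.4, 0.4, 3.9]
gripper_width: 0.323
```

Run:
```python
from h import *
go(.6010,-.3647,.0045,75.5)
```

```text
pos [ 0.6019 -0.365   0.0063] yaw 75.6 shift [1.  0.1 1.8] turn [0.03 0.29 0.11] w 30.1 j7 1.3 t 20.15
```

Emit:
servo_tool:
  moves:
    - [0,0,-30,0,0,0]
    - [0,0,-80,0,0,5]
    - [0,0,-130,0,0,15]
    - [0,0,-135,0,0,25]
    - [0,0,-135,0,0,35]
    - [0,0,-135,0,0,45]
    - [0,0,-135,0,0,55]
    - [0,0,-135,0,0,60]

```text
t: 21.15
eef_pos: [0.6008, -0.3645, 0.1402]
tool_rot: [1.901, 2.497, 0.003]
ft_force: [-0.0, 0.3, -0.3]
gripper_width: 0.321
```

Run:
```python
from h import *
go(.5118,.0479,.12,6.2)
```

```text
pos [ 0.6008 -0.3645  0.1402] yaw 15.4 shift [421.3  23.9  19.9] turn [0.2  0.04 9.24] w 29.8 j7 0.48 t 21.15
```

Emit:
servo_tool:
  moves:
    - [55,3,2,0,0,2]
    - [110,6,5,0,0,4]
    - [165,9,8,0,0,6]
    - [220,12,10,0,0,8]
    - [275,15,13,0,0,9.2]
    - [330,19,16,0,0,9.2]
    - [385,22,19,0,0,9.2]
    - [421,24,20,0,0,9.2]

```text
t: 22.15
eef_pos: [0.5106, 0.0509, 0.1194]
tool_rot: [2.093, 2.342, 0.004]
ft_force: [-0.0, -0.4, -0.1]
gripper_width: 0.321
```

Run:
```python
from h import *
go(.5118,.0479,.0415,6.2)
```

```text
pos [0.5106 0.0509 0.1194] yaw 6.4 shift [-3.2  0.7 77.9] turn [ 0.13 -0.06  0.24] w 29.8 j7 -0.4 t 22.15
```

Emit:
servo_tool:
  moves:
    - [-3.2,0.7,0,0.1,0,0.2]
    - [-3.2,0.7,25,0.1,0,0.2]
    - [-3.2,0.7,50,0.1,0,0.2]
    - [-3.2,0.7,65,0.1,0,0.2]
    - [-3.2,0.7,71,0.1,0,0.2]
    - [-3.2,0.7,73,0.1,0,0.2]
    - [-3.2,0.7,73,0.1,0,0.2]
    - [-3.2,0.7,73,0.1,0,0.2]

```text
t: 23.15
eef_pos: [0.5122, 0.048, 0.047]
tool_rot: [2.097, 2.339, 0.003]
ft_force: [-0.3, -0.3, -0.5]
gripper_width: 0.319
```

Run:
```python
from h import *
go(.5118,.0479,.0415,6.2)
```

```text
pos [0.5122 0.048  0.047 ] yaw 6.2 shift [-0.  -0.4  5.5] turn [ 0.11 -0.06  0.04] w 29.7 j7 -0.47 t 23.15
```

Emit:
servo_tool:
  moves:
    - [0,-0.4,3,0.1,0,0]
    - [0,-0.4,5.5,0.1,0,0]
    - [0,-0.4,5.7,0.1,0,0]
    - [0,-0.4,5.7,0.1,0,0]
    - [0,-0.4,5.7,0.1,0,0]
    - [0,-0.4,5.7,0.1,0,0]
    - [0,-0.4,5.7,0.1,0,0]
    - [0,-0.4,5.7,0.1,0,0]

```text
t: 24.15
eef_pos: [0.5119, 0.0479, 0.0413]
tool_rot: [-2.097, -2.339, -0.001]
ft_force: [-0.9, 0.0, 0.9]
gripper_width: 0.324
```

Emit:
servo_tool:
  moves:
    - [0,0,0,0,0,0]
    - [0,0,0,0,0,0]
    - [0,0,0,0,0,0]
    - [0,0,-10,0,0,0]
    - [0,0,-50,0,0,0]
    - [0,0,-85,0,0,-10]
    - [0,0,-85,0,0,-20]
    - [0,0,-85,0,0,-30]
  claw: 0.45

```text
t: 25.15
eef_pos: [0.5123, 0.0477, 0.1276]
tool_rot: [1.412, 2.805, 0.002]
ft_force: [-0.3, -0.5, -0.6]
gripper_width: 0.546
```

Run:
```python
from h import *
go(.4284,.2483,.11,99.8)
```

```text
pos [0.5123 0.0477 0.1276] yaw 36.6 shift [211.1  52.1  17.6] turn [  0.08   0.11 -63.24] w 50.8 j7 0.03 t 25.15
```

Emit:
servo_tool:
  moves:
    - [30,8,2,0,0,-9]
    - [60,15,5,0,0,-18]
    - [90,22,7,0,0,-27]
    - [120,30,10,0,0,-36]
    - [150,37,12,0,0,-45]
    - [180,45,15,0,0,-54]
    - [211,52,17.6,0,0,-63.2]
    - [211,52,17.6,0,0,-63.2]

```text
t: 26.15
eef_pos: [0.4273, 0.2506, 0.1107]
tool_rot: [-0.273, 3.127, 0.004]
ft_force: [-0.3, -0.2, -0.4]
gripper_width: 0.552
```

Run:
```python
from h import *
go(.4284,.2483,.0045,99.8)
d=grab('top',5); np.save('top3.npy',d,allow_pickle=True)
x0,y0,s=280,180,9
im=cv2.cvtColor(d['image'],cv2.COLOR_RGB2BGR)[y0:y0+48,x0:x0+84]; im=np.clip(im*1.8,0,255).astype(np.uint8)
im=cv2.resize(im,None,fx=s,fy=s,interpolation=cv2.INTER_CUBIC)
a=np.radians(96.2); u=np.array([np.cos(a),np.sin(a),0]); n=np.array([u[1],-u[0],0])
for yc,L in((0,.06),(.049,.029),(-.049,.029)):
    q=[(proj(d,np.array([.517,0,.065])+u*(yc+sy*L/2)+n*sx*.015)-[x0,y0]+.5)*s for sy,sx in((-1,-1),(1,-1),(1,1),(-1,1))]
    cv2.polylines(im,[np.array(q).astype(int)],True,(0,255,0),1)
cv2.imwrite('pics/c5.png',im)
crop(d,150,140,280,260,5,'c6.png')
tops(d)
```

```text
pos [0.4273 0.2506 0.1107] yaw 100.0 shift [ -0.4  -2.7 106.2] turn [0.13 0.16 0.19] w 51.4 j7 0.45 t 26.15
px [571. 351.] xy 123.5 -703.2 ang 20.3 size 141.4 38.5
px [ 23. 302.] xy 225.5 834.1 ang -88.8 size 120.3 55.0
px [431. 278.] xy 313.9 -314.7 ang -43.5 size 87.6 65.3
px [538. 238.] xy 431.0 -622.7 ang 70.5 size 69.4 18.8
px [315. 214.] xy 486.5 19.0 ang -83.5 size 96.1 14.3
px [338. 212.] xy 492.6 -47.8 ang -80.9 size 29.2 14.2
px [ 47. 218.] xy 452.4 783.1 ang -78.9 size 72.0 50.3
px [303. 204.] xy 514.6 51.8 ang -88.7 size 31.2 30.4
px [227. 202.] xy 514.1 272.3 ang -80.5 size 92.0 13.2
px [322. 202.] xy 520.9 -0.0 ang -89.7 size 67.1 32.0
px [257. 200.] xy 522.2 187.2 ang 2.0 size 24.7 17.3
px [339. 200.] xy 526.2 -50.9 ang 4.5 size 29.0 28.2
px [561. 212.] xy 506.8 -692.6 ang 61.7 size 111.6 110.5
px [ 43. 197.] xy 517.5 800.2 ang 80.6 size 104.8 31.1
px [394. 191.] xy 557.6 -208.1 ang -16.1 size 56.9 29.8
px [256. 180.] xy 580.6 191.5 ang 2.1 size 24.5 15.9
px [493. 158.] xy 659.5 -497.8 ang 71.3 size 63.0 37.8
px [316. 128.] xy 737.1 22.5 ang -89.7 size 136.7 17.7
px [394. 122.] xy 763.1 -211.1 ang 88.7 size 122.9 20.8
px [574. 112.] xy 805.6 -743.2 ang -89.4 size 88.7 6.8
px [548. 106.] xy 820.8 -665.5 ang -2.0 size 68.5 6.5
px [95. 81.] xy 865.8 677.4 ang 11.0 size 56.2 55.8
px [137.  83.] xy 861.6 554.3 ang 1.0 size 105.2 20.0
```

View pics/c5.png

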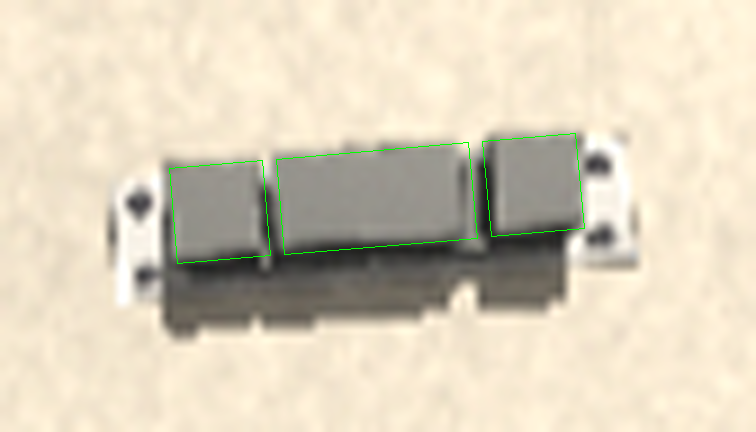

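```bash
cat >> h.py <<'E'
def prof(d,z,ys,xs=np.arange(-9,10,1.),c=(.517,0.),ang=96.2):
    a=np.radians(ang); u=np.array([np.cos(a),np.sin(a),0]); n=np.array([u[1],-u[0],0]); g=cv2.cvtColor(d['image'],cv2.COLOR_RGB2GRAY).astype(np.float32)
    P=np.array([[proj(d,np.array([*c,z])+u*y/1e3+n*x/1e3) for y in ys] for x in xs],np.float32)
    return cv2.remap(g,P[...,0],P[...,1],cv2.INTER_LINEAR)
E
python3 - <<'E'
from h import *
d=np.load('top3.npy',allow_pickle=True).item()
for r in((-72,-58),(-40,-24),(24,42),(58,72)):
    ys=np.arange(*r,.5); p=prof(d,.065,ys).mean(0)
    print(' '.join(f'{y:g}:{v:.0f}' for y,v in zip(ys,p)))
xs=np.arange(-20,21,1.)
for yc in(-49,0,49): 
    p=prof(d,.065,np.arange(yc-9,yc+10,1.),xs).mean(1); print(yc,' '.join(f'{x:g}:{v:.0f}' for x,v in zip(xs,p) if abs(abs(x)-15)<5))
E
```

```text
-72:110 -71.5:109 -71:107 -70.5:106 -70:105 -69.5:105 -69:105 -68.5:105 -68:106 -67.5:106 -67:107 -66.5:108 -66:109 -65.5:106 -65:104 -64.5:102 -64:99 -63.5:94 -63:91 -62.5:89 -62:87 -61.5:85 -61:84 -60.5:83 -60:83 -59.5:83 -59:83 -58.5:83
-40:83 -39.5:84 -39:84 -38.5:82 -38:78 -37.5:69 -37:59 -36.5:50 -36:40 -35.5:34 -35:30 -34.5:30 -34:30 -33.5:30 -33:32 -32.5:37 -32:44 -31.5:53 -31:63 -30.5:71 -30:77 -29.5:78 -29:76 -28.5:72 -28:69 -27.5:67 -27:67 -26.5:69 -26:73 -25.5:76 -25:79 -24.5:82
24:81 24.5:81 25:81 25.5:81 26:81 26.5:81 27:81 27.5:81 28:81 28.5:81 29:81 29.5:80 30:77 30.5:74 31:70 31.5:66 32:62 32.5:57 33:53 33.5:50 34:46 34.5:43 35:43 35.5:47 36:54 36.5:61 37:67 37.5:74 38:79 38.5:80 39:81 39.5:82 40:82 40.5:82 41:82 41.5:82
58:81 58.5:81 59:81 59.5:81 60:81 60.5:81 61:82 61.5:82 62:82 62.5:83 63:84 63.5:82 64:78 64.5:74 65:70 65.5:68 66:71 66.5:81 67:93 67.5:106 68:119 68.5:125 69:126 69.5:122 70:118 70.5:114 71:110 71.5:108
-49 -19:35 -18:32 -17:28 -16:29 -15:35 -14:44 -13:55 -12:65 -11:72 11:84 12:84 13:86 14:88 15:94 16:104 17:114 18:120 19:126
0 -19:34 -18:30 -17:27 -16:25 -15:30 -14:43 -13:58 -12:68 -11:74 11:85 12:85 13:86 14:87 15:89 16:95 17:105 18:115 19:122
49 -19:31 -18:27 -17:24 -16:26 -15:33 -14:42 -13:53 -12:63 -11:71 11:83 12:84 13:86 14:88 15:95 16:105 17:115 18:122 19:127
```

Run:
```python
from h import *
T0=np.load('top.npy',allow_pickle=True).item();T3=np.load('top3.npy',allow_pickle=True).item()
S1=np.load('s1.npy',allow_pickle=True).item(); S=grab('side',5); np.save('s3.npy',S,allow_pickle=True)
f=lambda ys,p:' '.join(f'{y:g}:{v:.0f}' for y,v in zip(ys,p))
for r in((-92,-78),(78,92)):
    ys=np.arange(*r,1.); 
    for d in(T0,T3): print('plate',f(ys,prof(d,.005,ys,np.arange(-4,5,1.)).mean(0)))
for r in((-66,-56),(-4,5),(56,66)):
    ys=np.arange(*r,.5); print('bottom T0',f(ys,prof(T0,.035,ys).mean(0)))
def sh(d,x0,y0,w,h,s,name):
    im=cv2.cvtColor(d['image'],cv2.COLOR_RGB2BGR)[y0:y0+h,x0:x0+w]; im=np.clip(im*1.8,0,255).astype(np.uint8); im=cv2.resize(im,None,fx=s,fy=s,interpolation=cv2.INTER_CUBIC); return im
x0,y0,s=285,195,10; im=sh(S,x0,y0,75,58,s,'')
a=np.radians(96.2); u=np.array([np.cos(a),np.sin(a),0]); n=np.array([u[1],-u[0],0])
for yc,L in((0,.06),(.049,.029),(-.049,.029)):
    q=[(proj(S,np.array([.517,0,.065])+u*(yc+sy*L/2)+n*sx*.015)-[x0,y0]+.5+[0,1.9])*s for sy,sx in((-1,-1),(1,-1),(1,1),(-1,1))]
    cv2.polylines(im,[np.array(q).astype(int)],True,(0,255,0),1)
q=[(proj(S,np.array([.517,0,.005])+u*sy*.085+n*sx*.02)-[x0,y0]+.5+[0,1.9])*s for sy,sx in((-1,-1),(1,-1),(1,1),(-1,1))]
cv2.polylines(im,[np.array(q).astype(int)],True,(0,0,255),1)
cv2.imwrite('pics/c7.png',im)
```

```text
plate -92:111 -91:112 -90:112 -89:113 -88:113 -87:112 -86:111 -85:113 -84:116 -83:120 -82:119 -81:116 -80:114 -79:114
plate -92:133 -91:134 -90:135 -89:135 -88:135 -87:134 -86:132 -85:135 -84:138 -83:142 -82:141 -81:138 -80:136 -79:136
plate 78:112 79:113 80:113 81:113 82:113 83:106 84:88 85:70 86:68 87:84 88:99 89:107 90:109 91:110
plate 78:134 79:135 80:135 81:135 82:135 83:127 84:106 85:86 86:83 87:101 88:119 89:128 90:130 91:131
bottom T0 -66:115 -65.5:115 -65:115 -64.5:115 -64:115 -63.5:114 -63:112 -62.5:107 -62:101 -61.5:95 -61:88 -60.5:82 -60:78 -59.5:75 -59:73 -58.5:72 -58:70 -57.5:69 -57:69 -56.5:68
bottom T0 -4:67 -3.5:65 -3:64 -2.5:61 -2:57 -1.5:53 -1:49 -0.5:46 0:43 0.5:43 1:46 1.5:51 2:56 2.5:62 3:67 3.5:69 4:71 4.5:70
bottom T0 56:67 56.5:67 57:68 57.5:68 58:68 58.5:68 59:66 59.5:64 60:61 60.5:59 61:59 61.5:63 62:72 62.5:82 63:91 63.5:100 64:107 64.5:111 65:112 65.5:112
```

View pics/c7.png

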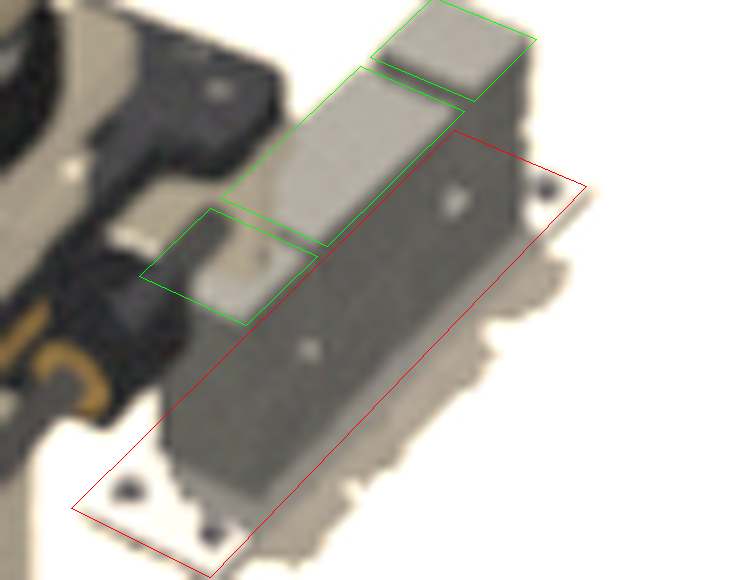

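Reading of the profiles: the bottom course sits where modelled (joint at +0.2). Mid reads +2.0 mm, the left half about +50.7 and the right half about -50.3, so the gaps come out near 4.4 and 8.8 mm. I'll regrip and correct each of them before going on.

Emit:
servo_tool:
  moves:
    - [0,0,-5,0,0,10]
    - [0,0,-10,0,0,20]
    - [0,0,-15,0,0,30]
    - [0,0,-15,0,0,40]
    - [0,0,-15,0,0,50]
    - [0,0,-15,0,0,60]
    - [0,0,-15,0,0,70]
    - [0,0,-15,0,0,80]

```text
t: 27.65
eef_pos: [0.4286, 0.2476, 0.1251]
tool_rot: [1.816, 2.562, 0.003]
ft_force: [-0.9, -0.6, 0.2]
gripper_width: 0.551
```

```bash
cat >> h.py <<'E'
def W(y,x=0):
    a=np.radians(96.2); return (.517+(np.cos(a)*y+np.sin(a)*x)/1e3, (np.sin(a)*y-np.cos(a)*x)/1e3)
E
python3 - <<'E'
from h import *
go(*W(2),.11,6.2)
E
```

```text
pos [0.4286 0.2476 0.1251] yaw 19.3 shift [-261.     1.8   15.2] turn [1.300e-01 1.000e-02 1.315e+01] w 51.2 j7 -0.63 t 27.65
```

Emit:
servo_tool:
  moves:
    - [-45,0,3,0,0,3]
    - [-90,0,6,0,0,6]
    - [-135,1,8,0,0,9]
    - [-180,1,10,0,0,13.1]
    - [-220,1.5,12,0,0,13.1]
    - [-250,1.8,15.2,0,0,13.1]
    - [-261,1.8,15.2,0,0,13.1]
    - [-261,1.8,15.2,0,0,13.1]

```text
t: 28.65
eef_pos: [0.5168, 0.0021, 0.11]
tool_rot: [2.097, 2.338, 0.004]
ft_force: [0.1, 0.0, 0.3]
gripper_width: 0.549
```

Run:
```python
from h import *
go(*W(2),.042,6.2)
```

```text
pos [0.5168 0.0021 0.11  ] yaw 6.2 shift [-0.2 -0.1 68. ] turn [ 0.13 -0.04 -0.  ] w 51.0 j7 -0.32 t 28.65
```

Emit:
servo_tool:
  moves:
    - [0,0,25,0.1,0,0]
    - [0,0,45,0.1,0,0]
    - [0,0,58,0.1,0,0]
    - [0,0,65,0.1,0,0]
    - [0,0,68,0.1,0,0]
    - [0,0,68,0.1,0,0]
    - [0,0,68,0.1,0,0]
    - [0,0,68,0.1,0,0]

```text
t: 29.65
eef_pos: [0.5172, 0.0021, 0.0423]
tool_rot: [2.098, 2.338, 0.002]
ft_force: [0.7, 0.8, -0.1]
gripper_width: 0.549
```

Emit:
servo_tool:
  moves:
    - [0,0,0,0,0,0]
    - [0,0,0,0,0,0]
    - [0,0,0,0,0,0]
    - [0,0,0,0,0,0]
    - [0,0,0,0,0,0]
    - [0,0,-3,0,0,0]
    - [0,0,-3,0,0,0]
    - [0,0,-3,0,0,0]
  claw: 1

```text
t: 30.65
eef_pos: [0.5171, 0.0021, 0.0453]
tool_rot: [2.098, 2.338, 0.002]
ft_force: [0.2, 0.6, -0.3]
gripper_width: 0.32
```

Run:
```python
from h import *
go(*W(0),.042,6.2)
```

```text
pos [0.5171 0.0021 0.0453] yaw 6.2 shift [-2.1 -0.3  3.3] turn [ 0.07 -0.04 -0.01] w 29.7 j7 -0.38 t 30.65
```

Next I'll shift it, lower, release and rise, then go to the left half (tool x is bed +y, so +50.7 mm).

Emit:
servo_tool:
  moves:
    - [-2.1,-0.3,0,0,0,0]
    - [-2.1,-0.3,0,0,0,0]
    - [-2.1,-0.3,1.5,0,0,0]
    - [-2.1,-0.3,3,0,0,0]
    - [-2.1,-0.3,3.2,0,0,0]
    - [-2.1,-0.3,3.2,0,0,0]
    - [-2.1,-0.3,3.2,0,0,0]
    - [-2.1,-0.3,3.2,0,0,0]

```text
t: 31.65
eef_pos: [0.517, -0.0, 0.0424]
tool_rot: [2.098, 2.338, 0.002]
ft_force: [-1.3, 0.4, 5.9]
gripper_width: 0.321
```

Emit:
servo_tool:
  moves:
    - [0,0,0,0,0,0]
    - [0,0,0,0,0,0]
    - [0,0,0,0,0,0]
    - [0,0,-10,0,0,0]
    - [0,0,-50,0,0,0]
    - [10,0,-60,0,0,0]
    - [40,0,-60,0,0,0]
    - [50,0,-60,0,0,0]
  claw: 0.45

```text
t: 32.65
eef_pos: [0.511, 0.0521, 0.1026]
tool_rot: [-2.094, -2.342, -0.004]
ft_force: [-0.3, -0.2, -0.1]
gripper_width: 0.548
```

Run:
```python
from h import *
go(*W(50.7),.042,6.2)
```

```text
pos [0.511  0.0521 0.1026] yaw 6.4 shift [-1.9  0.3 60.6] turn [ 0.08 -0.1   0.19] w 50.9 j7 -0.42 t 32.65
```

Emit:
servo_tool:
  moves:
    - [-1.9,0.3,15,0.1,0,0.2]
    - [-1.9,0.3,35,0.1,0,0.2]
    - [-1.9,0.3,50,0.1,0,0.2]
    - [-1.9,0.3,58,0.1,0,0.2]
    - [-1.9,0.3,60.6,0.1,0,0.2]
    - [-1.9,0.3,60.6,0.1,0,0.2]
    - [-1.9,0.3,60.6,0.1,0,0.2]
    - [-1.9,0.3,60.6,0.1,0,0.2]

```text
t: 33.65
eef_pos: [0.5119, 0.0504, 0.0425]
tool_rot: [-2.098, -2.338, -0.003]
ft_force: [0.4, -0.1, -0.2]
gripper_width: 0.554
```

Emit:
servo_tool:
  moves:
    - [0,0,0,0,0,0]
    - [0,0,0,0,0,0]
    - [0,0,0,0,0,0]
    - [0,0,0,0,0,0]
    - [0,0,0,0,0,0]
    - [0,0,-3,0,0,0]
    - [0,0,-3,0,0,0]
    - [0,0,-3,0,0,0]
  claw: 1

```text
t: 34.65
eef_pos: [0.5118, 0.0504, 0.0454]
tool_rot: [-2.098, -2.337, -0.003]
ft_force: [-1.1, 0.8, 0.3]
gripper_width: 0.318
```

Emit:
servo_tool:
  moves:
    - [-1.7,0,0,0,0,0]
    - [-1.7,0,0,0,0,0]
    - [-1.7,0,1.5,0,0,0]
    - [-1.7,0,3,0,0,0]
    - [-1.7,0,3.1,0,0,0]
    - [-1.7,0,3.1,0,0,0]
    - [-1.7,0,3.1,0,0,0]
    - [-1.7,0,3.1,0,0,0]

```text
t: 35.65
eef_pos: [0.512, 0.0487, 0.0425]
tool_rot: [-2.098, -2.338, -0.003]
ft_force: [-0.9, -0.9, 4.3]
gripper_width: 0.32
```

Emit:
servo_tool:
  moves:
    - [0,0,0,0,0,0]
    - [0,0,0,0,0,0]
    - [0,0,0,0,0,0]
    - [0,0,-10,0,0,0]
    - [0,0,-50,0,0,0]
    - [-30,0,-60,0,0,0]
    - [-80,0,-60,0,0,0]
    - [-99,0,-60,0,0,0]
  claw: 0.45

```text
t: 36.65
eef_pos: [0.5228, -0.0536, 0.1029]
tool_rot: [2.103, 2.332, 0.001]
ft_force: [0.1, -0.4, -0.5]
gripper_width: 0.549
```

Run:
```python
from h import *
go(*W(-50.3),.042,6.2)
```

```text
pos [ 0.5228 -0.0536  0.1029] yaw 5.9 shift [ 3.6 -0.1 60.9] turn [ 0.06  0.03 -0.29] w 51.1 j7 -0.23 t 36.65
```

Emit:
servo_tool:
  moves:
    - [3.6,0,10,0,0,-0.3]
    - [3.6,0,35,0,0,-0.3]
    - [3.6,0,50,0,0,-0.3]
    - [3.6,0,58,0,0,-0.3]
    - [3.6,0,60.9,0,0,-0.3]
    - [3.6,0,60.9,0,0,-0.3]
    - [3.6,0,60.9,0,0,-0.3]
    - [3.6,0,60.9,0,0,-0.3]

```text
t: 37.65
eef_pos: [0.5228, -0.0502, 0.0424]
tool_rot: [2.097, 2.337, 0.002]
ft_force: [-0.6, 0.3, -0.7]
gripper_width: 0.55
```

Emit:
servo_tool:
  moves:
    - [0,0,0,0,0,0]
    - [0,0,0,0,0,0]
    - [0,0,0,0,0,0]
    - [0,0,0,0,0,0]
    - [0,0,0,0,0,0]
    - [0,0,-3,0,0,0]
    - [0,0,-3,0,0,0]
    - [0,0,-3,0,0,0]
  claw: 1

```text
t: 38.65
eef_pos: [0.5228, -0.0502, 0.0454]
tool_rot: [2.097, 2.337, 0.001]
ft_force: [0.8, -0.5, -0.5]
gripper_width: 0.323
```

Emit:
servo_tool:
  moves:
    - [1.3,0,0,0,0,0]
    - [1.3,0,0,0,0,0]
    - [1.3,0,1.5,0,0,0]
    - [1.3,0,3,0,0,0]
    - [1.3,0,3.1,0,0,0]
    - [1.3,0,3.1,0,0,0]
    - [1.3,0,3.1,0,0,0]
    - [1.3,0,3.1,0,0,0]

```text
t: 39.65
eef_pos: [0.5226, -0.0489, 0.0425]
tool_rot: [2.097, 2.337, 0.001]
ft_force: [-1.3, -0.8, 4.8]
gripper_width: 0.318
```

Emit:
servo_tool:
  moves:
    - [0,0,0,0,0,0]
    - [0,0,0,0,0,0]
    - [0,0,0,0,0,0]
    - [0,0,-10,0,0,0]
    - [0,0,-50,0,0,0]
    - [-30,0,-60,0,0,-10]
    - [-80,0,-60,0,0,-20]
    - [-100,0,-60,0,0,-30]
  claw: 0.45

```text
t: 40.65
eef_pos: [0.5333, -0.1525, 0.1032]
tool_rot: [1.419, 2.799, -0.003]
ft_force: [-1.1, 0.8, -0.5]
gripper_width: 0.554
```

Run:
```python
from h import *
go(.559,-.209,.11,73.5)
```

```text
pos [ 0.5333 -0.1525  0.1032] yaw 36.2 shift [-60.8 -12.7  -6.6] turn [ -0.07   0.23 -37.27] w 51.6 j7 0.36 t 40.65
```

Emit:
servo_tool:
  moves:
    - [-15,-3,-2,0,0,-8]
    - [-30,-6,-4,0,0,-16]
    - [-45,-10,-6,0,0,-24]
    - [-60.8,-12.7,-6.6,0,0,-32]
    - [-60.8,-12.7,-6.6,0,0,-37.3]
    - [-60.8,-12.7,-6.6,0,0,-37.3]
    - [-60.8,-12.7,-6.6,0,0,-37.3]
    - [-60.8,-12.7,-6.6,0,0,-37.3]

```text
t: 41.65
eef_pos: [0.559, -0.2088, 0.1103]
tool_rot: [0.45, 3.106, -0.005]
ft_force: [-0.7, -0.4, 0.7]
gripper_width: 0.548
```

Run:
```python
from h import *
go(.559,-.2092,.0045,73.5)
d=grab('top',6); np.save('top4.npy',d,allow_pickle=True)
f=lambda ys,p:' '.join(f'{y:g}:{v:.0f}' for y,v in zip(ys,p))
for r in((-66,-60),(-40,-26),(26,40),(60,68)):
    ys=np.arange(*r,.5); print(f(ys,prof(d,.065,ys).mean(0)))
crop(d,280,180,420,230,5.5,'c8.png')
```

```text
pos [ 0.559  -0.2088  0.1103] yaw 73.5 shift [ 3.000e-01 -1.000e-01  1.058e+02] turn [-0.16  0.21  0.03] w 51.0 j7 1.01 t 41.65
-66:110 -65.5:110 -65:111 -64.5:110 -64:106 -63.5:100 -63:95 -62.5:92 -62:88 -61.5:85 -61:84 -60.5:83
-40:79 -39.5:79 -39:79 -38.5:79 -38:80 -37.5:79 -37:78 -36.5:77 -36:75 -35.5:69 -35:62 -34.5:53 -34:45 -33.5:37 -33:33 -32.5:34 -32:38 -31.5:45 -31:52 -30.5:57 -30:61 -29.5:65 -29:68 -28.5:72 -28:75 -27.5:78 -27:81 -26.5:82
26:78 26.5:78 27:79 27.5:79 28:79 28.5:80 29:78 29.5:72 30:65 30.5:57 31:48 31.5:41 32:38 32.5:39 33:43 33.5:48 34:52 34.5:57 35:62 35.5:67 36:70 36.5:74 37:77 37.5:79 38:80 38.5:80 39:80 39.5:79
60:78 60.5:77 61:76 61.5:74 62:72 62.5:70 63:72 63.5:76 64:82 64.5:87 65:93 65.5:97 66:98 66.5:102 67:108 67.5:114
```

View pics/c8.png

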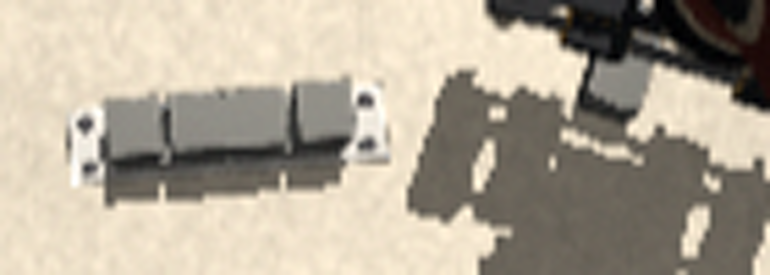

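The crop now shows an even second course: mid edges at ±30.6 mm and the halves' inner edges at ±34.5. Before gripping the two full blocks I'll take their ends from profiles in the first picture.

Run:
```python
from h import *
d=np.load('top.npy',allow_pickle=True).item()
f=lambda ys,p:' '.join(f'{y:g}:{v:.0f}' for y,v in zip(ys,p))
for c,a in(((.559,-.2092),-16.4),((.4284,.2483),9.8),((.4648,-.3763),-24.6)):
    for r in((-38,-22),(23,39)):
        ys=np.arange(*r,.5); print(c,f(ys,prof(d,.03,ys,c=c,ang=a).mean(0)))
```

```text
(0.559, -0.2092) -38:47 -37.5:47 -37:46 -36.5:44 -36:42 -35.5:39 -35:37 -34.5:34 -34:31 -33.5:28 -33:26 -32.5:26 -32:26 -31.5:28 -31:32 -30.5:36 -30:41 -29.5:46 -29:50 -28.5:53 -28:56 -27.5:59 -27:61 -26.5:63 -26:64 -25.5:65 -25:65 -24.5:65 -24:65 -23.5:65 -23:65 -22.5:65
(0.559, -0.2092) 23:68 23.5:68 24:68 24.5:68 25:69 25.5:70 26:71 26.5:72 27:74 27.5:76 28:79 28.5:82 29:87 29.5:91 30:95 30.5:99 31:102 31.5:105 32:107 32.5:108 33:110 33.5:111 34:111 34.5:111 35:111 35.5:111 36:111 36.5:111 37:112 37.5:112 38:112 38.5:112
(0.4284, 0.2483) -38:69 -37.5:63 -37:59 -36.5:55 -36:52 -35.5:49 -35:48 -34.5:47 -34:46 -33.5:44 -33:43 -32.5:41 -32:41 -31.5:41 -31:42 -30.5:44 -30:46 -29.5:48 -29:50 -28.5:52 -28:54 -27.5:56 -27:57 -26.5:59 -26:60 -25.5:60 -25:61 -24.5:61 -24:60 -23.5:60 -23:60 -22.5:60
(0.4284, 0.2483) 23:60 23.5:60 24:60 24.5:61 25:61 25.5:61 26:62 26.5:63 27:64 27.5:66 28:70 28.5:73 29:77 29.5:82 30:87 30.5:91 31:94 31.5:98 32:100 32.5:103 33:105 33.5:106 34:107 34.5:108 35:108 35.5:108 36:109 36.5:109 37:109 37.5:109 38:109 38.5:109
(0.4648, -0.3763) -38:53 -37.5:51 -37:50 -36.5:47 -36:45 -35.5:42 -35:39 -34.5:36 -34:33 -33.5:31 -33:30 -32.5:30 -32:31 -31.5:34 -31:38 -30.5:41 -30:44 -29.5:47 -29:50 -28.5:52 -28:54 -27.5:56 -27:57 -26.5:58 -26:58 -25.5:58 -25:58 -24.5:58 -24:58 -23.5:58 -23:58 -22.5:58
(0.4648, -0.3763) 23:60 23.5:60 24:60 24.5:60 25:61 25.5:62 26:63 26.5:64 27:66 27.5:69 28:73 28.5:77 29:82 29.5:86 30:91 30.5:95 31:98 31.5:101 32:104 32.5:106 33:108 33.5:109 34:110 34.5:110 35:110 35.5:110 36:110 36.5:110 37:110 37.5:110 38:110 38.5:110
```

Emit:
servo_tool:
  moves:
    - [0.3,0,20,0,0,0]
    - [0.3,0,50,0,0,0]
    - [0.3,0,80,0,0,0]
    - [0.3,0,98,0,0,0]
    - [0.3,0,105.8,0,0,0]
    - [0.3,0,105.8,0,0,0]
    - [0.3,0,105.8,0,0,0]
    - [0.3,0,105.8,0,0,0]

```text
t: 42.95
eef_pos: [0.5596, -0.2094, 0.0052]
tool_rot: [0.449, 3.104, -0.005]
ft_force: [-0.7, 0.2, 0.2]
gripper_width: 0.551
```

Emit:
servo_tool:
  moves:
    - [0,0,0,0,0,0]
    - [0,0,0,0,0,0]
    - [0,0,0,0,0,0]
    - [0,0,0,0,0,0]
    - [0,0,0,0,0,0]
    - [0,0,0,0,0,0]
    - [0,0,0,0,0,0]
    - [0,0,0,0,0,0]
  claw: 1

```text
t: 43.95
eef_pos: [0.5597, -0.2094, 0.0054]
tool_rot: [0.449, 3.104, -0.005]
ft_force: [-0.7, -0.8, 3.5]
gripper_width: 0.323
```

Emit:
servo_tool:
  moves:
    - [0,0,-30,0,0,0]
    - [0,0,-80,0,0,5]
    - [0,0,-130,0,0,15]
    - [0,0,-145,0,0,25]
    - [0,0,-145,0,0,35]
    - [0,0,-145,0,0,45]
    - [0,0,-145,0,0,55]
    - [0,0,-145,0,0,62]

```text
t: 44.95
eef_pos: [0.5585, -0.2086, 0.1496]
tool_rot: [1.989, 2.426, -0.001]
ft_force: [-0.5, 0.5, 0.0]
gripper_width: 0.32
```

Run:
```python
from h import *
go(*W(-32.5),.13,6.2)
```

```text
pos [ 0.5585 -0.2086  0.1496] yaw 11.3 shift [180.4  -2.8  18.8] turn [0.14 0.23 5.1 ] w 29.7 j7 0.15 t 44.95
```

Emit:
servo_tool:
  moves:
    - [36,0,4,0,0,2]
    - [72,-1,8,0,0,4]
    - [108,-1,12,0,0,5]
    - [140,-2,15,0,0,5]
    - [165,-2.8,18,0.1,0.2,5]
    - [178.9,-2.8,18.8,0.1,0.2,5]
    - [178.9,-2.8,18.8,0.1,0.2,5]
    - [178.9,-2.8,18.8,0.1,0.2,5]

```text
t: 45.95
eef_pos: [0.521, -0.0352, 0.1299]
tool_rot: [2.097, 2.337, -0.001]
ft_force: [0.3, -0.8, -1.0]
gripper_width: 0.323
```

Run:
```python
from h import *
go(*W(-34),.0656,6.2)
```

```text
pos [ 0.521  -0.0352  0.1299] yaw 6.2 shift [ 1.5 -0.3 64.3] turn [ 0.04  0.09 -0.  ] w 30.0 j7 -0.26 t 45.95
```

Emit:
servo_tool:
  moves:
    - [1.5,-0.3,10,0,0,0]
    - [1.5,-0.3,35,0,0,0]
    - [1.5,-0.3,50,0,0,0]
    - [1.5,-0.3,58,0,0,0]
    - [1.5,-0.3,61,0,0,0]
    - [1.5,-0.3,61,0,0,0]
    - [1.5,-0.3,61,0,0,0]
    - [1.5,-0.3,61,0,0,0]

```text
t: 46.95
eef_pos: [0.5204, -0.0342, 0.0702]
tool_rot: [2.097, 2.336, -0.003]
ft_force: [-2.3, -0.9, 8.2]
gripper_width: 0.32
```

Run:
```python
from h import *
go(*W(-34),.0656,6.2)
```

```text
pos [ 0.5204 -0.0342  0.0702] yaw 6.2 shift [0.3 0.3 4.6] turn [ 0.02  0.17 -0.02] w 29.7 j7 -0.32 t 46.95
```

Run:
```python
from h import *
d=grab('side',4); crop(d,270,170,390,260,6.5,'c9.png'); print(get_obs()['ft_force'])
```

```text
[-2.95920925 -0.92902752  8.01683462]
```

View pics/c9.png

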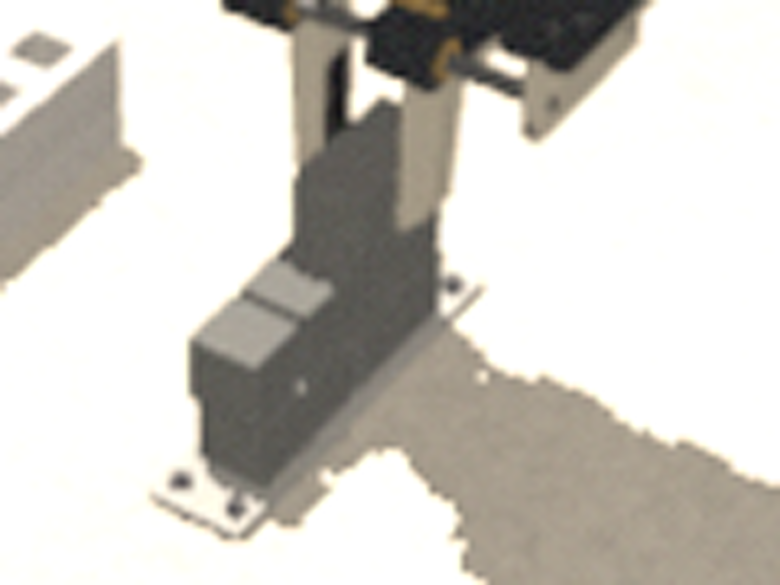

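Emit:
servo_tool:
  moves:
    - [0,0,0.5,0,0,0]
    - [0,0,1,0,0,0]
    - [0,0,1.5,0,0,0]
    - [0,0,2,0,0,0]
    - [0,0,2,0,0,0]
    - [0,0,2,0,0,0]
    - [0,0,2,0,0,0]
    - [0,0,2,0,0,0]
  force: 8

```text
t: 48.15
eef_pos: [0.5209, -0.0342, 0.0698]
tool_rot: [2.096, 2.335, -0.002]
ft_force: [-2.1, -0.6, 12.1]
gripper_width: 0.323
```

Emit:
servo_tool:
  moves:
    - [0,0,-0.5,0,0,0]
    - [0,0,-0.5,0,0,0]
    - [0,0,-0.5,0,0,0]
    - [0,0,-0.5,0,0,0]
    - [0,0,-0.5,0,0,0]
    - [0,0,-10,0,0,0]
    - [0,0,-40,0,0,0]
    - [0,0,-60,0,0,0]
  claw: 0.45

```text
t: 49.15
eef_pos: [0.5213, -0.0338, 0.1315]
tool_rot: [2.095, 2.334, -0.0]
ft_force: [-0.4, -0.6, -0.0]
gripper_width: 0.549
```

Emit:
servo_tool:
  moves:
    - [-30,-20,-10,0,0,-5]
    - [-60,-60,-20,0,0,-10]
    - [-90,-100,-20,0,0,-15]
    - [-120,-100,-20,0,0,-20]
    - [-140,-100,-20,0,0,-25]
    - [-140,-100,-20,0,0,-30]
    - [-140,-100,-20,0,0,-30]
    - [-140,-100,-20,0,0,-30]

```text
t: 50.15
eef_pos: [0.4369, -0.1834, 0.1521]
tool_rot: [1.42, 2.796, -0.003]
ft_force: [0.7, -0.1, -0.7]
gripper_width: 0.551
```

Run:
```python
from h import *
d=grab('side',4); e=grab('top',5); np.save('top5.npy',e,allow_pickle=True)
for q,b in((d,(285,180,355,250)),(e,(285,180,355,250))):
    x0,y0,x1,y1=b; im=np.clip(cv2.cvtColor(q['image'],cv2.COLOR_RGB2BGR)[y0:y1,x0:x1]*1.8,0,255).astype(np.uint8)
    im=cv2.resize(im,(400,400),interpolation=cv2.INTER_CUBIC); out=im if q is d else np.hstack([out,im])
cv2.imwrite('pics/c10.png',out); go(.5,-.2,.2)
```

```text
pos [ 0.4369 -0.1836  0.1518] yaw 36.2 shift [-50.8  41.3 -47.9] turn [ 0.04  0.3  -0.  ] w 50.7 j7 0.49 t 50.6
```

View pics/c10.png

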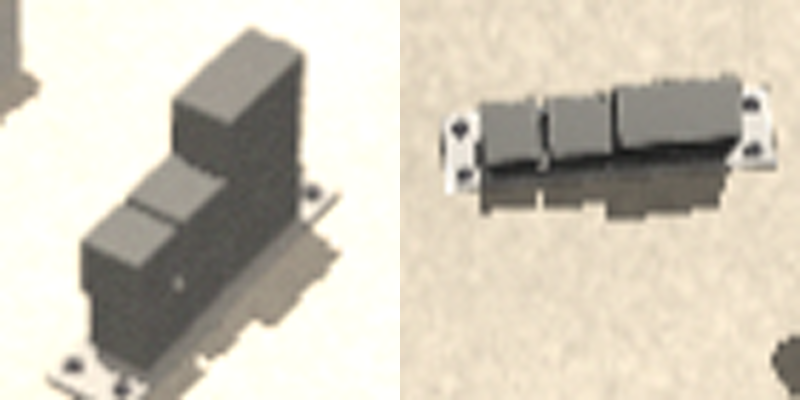

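The block lies flat and flush on the second course at the right-hand end. Now I'll measure its ends.

Run:
```python
from h import *
d=np.load('top5.npy',allow_pickle=True).item()
f=lambda ys,p:' '.join(f'{y:g}:{v:.0f}' for y,v in zip(ys,p))
for r in((-70,-55),(-8,4)):
    ys=np.arange(*r,.5); print(f(ys,prof(d,.095,ys).mean(0)))
xs=np.arange(-20,21,1.)
for z,y in((.095,-15),(.095,-32),(.095,-50),(.065,15),(.065,49)):
    p=prof(d,z,np.arange(y-8,y+9,1.),xs).mean(1); print(y,f(xs[:11],p[:11]),f(xs[-11:],p[-11:]))
go(.4288,.2484,.13,99.8)
```

```text
-70:107 -69.5:105 -69:103 -68.5:102 -68:100 -67.5:99 -67:99 -66.5:99 -66:100 -65.5:100 -65:101 -64.5:99 -64:99 -63.5:98 -63:95 -62.5:92 -62:90 -61.5:87 -61:85 -60.5:83 -60:82 -59.5:80 -59:79 -58.5:78 -58:78 -57.5:78 -57:78 -56.5:78 -56:78 -55.5:78
-8:77 -7.5:77 -7:77 -6.5:77 -6:78 -5.5:78 -5:77 -4.5:77 -4:73 -3.5:66 -3:57 -2.5:49 -2:40 -1.5:35 -1:34 -0.5:40 0:49 0.5:58 1:66 1.5:72 2:75 2.5:76 3:76 3.5:76
-15 -20:23 -19:21 -18:21 -17:21 -16:22 -15:30 -14:38 -13:50 -12:59 -11:67 -10:71 10:78 11:79 12:80 13:82 14:84 15:93 16:103 17:111 18:117 19:123 20:125
-32 -20:25 -19:24 -18:24 -17:22 -16:21 -15:24 -14:37 -13:52 -12:63 -11:69 -10:75 10:78 11:79 12:79 13:80 14:82 15:84 16:91 17:101 18:110 19:116 20:121
-50 -20:40 -19:34 -18:30 -17:26 -16:26 -15:31 -14:37 -13:49 -12:60 -11:68 -10:72 10:79 11:79 12:81 13:83 14:86 15:94 16:102 17:110 18:115 19:120 20:122
15 -20:32 -19:28 -18:25 -17:23 -16:24 -15:27 -14:33 -13:43 -12:53 -11:62 -10:68 10:78 11:78 12:79 13:81 14:83 15:90 16:99 17:108 18:114 19:119 20:123
49 -20:32 -19:28 -18:25 -17:23 -16:24 -15:28 -14:34 -13:45 -12:56 -11:64 -10:69 10:77 11:77 12:78 13:80 14:82 15:89 16:98 17:108 18:114 19:118 20:122
pos [ 0.4369 -0.1836  0.1518] yaw 36.2 shift [353.6 248.5  20.1] turn [ -0.13   0.29 -63.62] w 50.7 j7 0.49 t 50.6
```

The top-right block spans about -62 to -3 mm (centre -32.4) and is flush across the wall. On to full2 at (235,232), yaw 99.8.

Emit:
servo_tool:
  moves:
    - [45,31,0,0,0,-8]
    - [90,62,0,0,0,-16]
    - [135,93,3,0,0,-24]
    - [180,125,5,0,0,-32]
    - [225,157,10,0,0,-40]
    - [270,190,15,0,0,-48]
    - [315,221,20,0,0,-56]
    - [353.6,248.5,20,0,0,-63.6]

```text
t: 51.6
eef_pos: [0.4284, 0.2505, 0.1298]
tool_rot: [-0.276, 3.127, -0.006]
ft_force: [0.7, -0.4, -0.1]
gripper_width: 0.549
```

Run:
```python
from h import *
go(.4288,.2484,.0035,99.8)
d=grab('side',3); crop(d,230,250,330,340,5,'c11.png')
d=grab('top',4); g=tops(d,50,95)
```

```text
pos [0.4284 0.2505 0.1298] yaw 100.1 shift [  0.3  -1.6 126.3] turn [-0.25  0.15  0.27] w 51.1 j7 0.47 t 51.6
px [571. 351.] xy 122.7 -704.1 ang 21.6 size 144.1 42.6
px [ 23. 302.] xy 225.6 834.1 ang -88.8 size 120.4 55.9
px [432. 278.] xy 313.8 -315.1 ang -46.1 size 89.0 66.6
px [538. 237.] xy 434.1 -622.2 ang 67.1 size 86.8 24.1
px [320. 213.] xy 485.6 1.7 ang -85.7 size 125.8 25.9
px [227. 202.] xy 513.6 274.0 ang -80.5 size 96.5 13.7
px [310. 203.] xy 515.2 31.5 ang -83.7 size 68.8 35.3
px [257. 200.] xy 522.7 187.5 ang 1.3 size 25.6 17.8
px [334. 200.] xy 528.3 -35.6 ang -83.9 size 65.7 31.7
px [561. 212.] xy 506.8 -692.2 ang 63.0 size 112.8 111.5
px [ 40. 207.] xy 481.9 807.1 ang 79.5 size 110.8 104.3
px [256. 180.] xy 580.9 191.1 ang 1.3 size 25.9 16.8
px [493. 158.] xy 660.3 -498.4 ang 74.8 size 63.4 40.1
px [316. 125.] xy 743.3 21.2 ang -89.6 size 139.4 31.1
px [576. 112.] xy 806.7 -749.2 ang -88.6 size 100.7 8.6
px [391. 114.] xy 797.7 -216.2 ang 88.7 size 134.1 90.2
px [95. 81.] xy 864.7 677.1 ang 4.4 size 59.2 55.9
```

Run:
```python
from h import *
d=np.load('top5.npy',allow_pickle=True).item()
for h in tops(d,50,95)[:0]: pass
```

```text
px [571. 351.] xy 122.6 -703.5 ang 21.2 size 144.0 41.7
px [ 23. 302.] xy 225.3 833.9 ang -88.9 size 120.7 56.3
px [538. 237.] xy 433.3 -622.6 ang 67.6 size 86.0 23.8
px [235. 236.] xy 423.6 246.1 ang 10.3 size 71.1 32.4
px [304. 215.] xy 483.4 49.6 ang -82.5 size 30.5 13.7
px [327. 214.] xy 485.7 -14.9 ang -83.2 size 95.6 24.7
px [ 46. 217.] xy 456.0 783.3 ang -82.1 size 73.9 58.7
px [ 26. 210.] xy 480.5 844.8 ang 85.0 size 41.0 16.9
px [310. 203.] xy 516.8 31.6 ang -83.5 size 67.9 33.8
px [257. 200.] xy 522.2 187.5 ang 2.0 size 26.5 18.7
px [334. 199.] xy 528.7 -35.8 ang -83.9 size 65.4 31.8
px [561. 212.] xy 507.0 -692.9 ang 64.0 size 112.6 111.9
px [ 42. 197.] xy 515.8 801.7 ang 80.4 size 108.8 36.7
px [256. 180.] xy 580.6 191.1 ang 1.3 size 26.3 17.7
px [493. 158.] xy 659.3 -497.7 ang 71.5 size 64.1 39.3
px [401. 152.] xy 672.7 -229.8 ang 82.2 size 32.5 14.8
px [316. 128.] xy 736.9 22.5 ang -89.6 size 137.6 19.2
px [400. 114.] xy 787.8 -224.5 ang 84.5 size 118.9 15.0
px [576. 112.] xy 805.7 -749.1 ang -88.6 size 100.7 7.6
px [391. 120.] xy 777.5 -211.0 ang 88.9 size 124.6 51.1
px [95. 81.] xy 866.8 677.5 ang -41.0 size 60.9 56.6
```

View pics/c11.png

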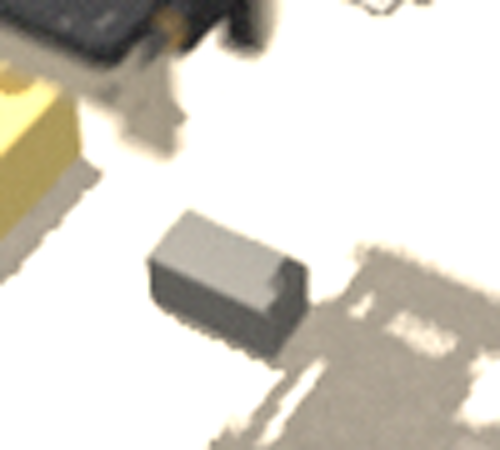

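The block is unmoved, with the jaws over it. Picking it up with a firmer grip.

Emit:
servo_tool:
  moves:
    - [0.3,-1.6,15,-0.2,0.1,0.3]
    - [0.3,-1.6,45,-0.2,0.1,0.3]
    - [0.3,-1.6,80,-0.2,0.1,0.3]
    - [0.3,-1.6,108,-0.2,0.1,0.3]
    - [0.3,-1.6,122,-0.2,0.1,0.3]
    - [0.3,-1.6,126.3,-0.2,0.1,0.3]
    - [0.3,-1.6,126.3,-0.2,0.1,0.3]
    - [0.3,-1.6,126.3,-0.2,0.1,0.3]

```text
t: 52.95
eef_pos: [0.43, 0.2446, 0.0043]
tool_rot: [-0.255, 3.129, -0.003]
ft_force: [-0.2, 0.1, 0.7]
gripper_width: 0.551
```

Emit:
servo_tool:
  moves:
    - [0,0,0,0,0,0]
    - [0,0,0,0,0,0]
    - [0,0,0,0,0,0]
    - [0,0,0,0,0,0]
    - [0,0,0,0,0,0]
    - [0,0,0,0,0,0]
    - [0,0,0,0,0,0]
    - [0,0,0,0,0,0]
  claw: 1
  force: 25

```text
t: 53.95
eef_pos: [0.4303, 0.2454, 0.0047]
tool_rot: [-0.255, 3.128, -0.001]
ft_force: [0.7, 1.3, 5.7]
gripper_width: 0.322
```

Run:
```python
from h import *
go(.4288,.2484,.0035,99.8)
```

```text
pos [0.4303 0.2454 0.0047] yaw 99.3 shift [1.  3.2 1.2] turn [-0.04  0.19 -0.47] w 30.0 j7 0.25 t 53.95
```

Emit:
servo_tool:
  moves:
    - [0,0,-30,0,0,3]
    - [0,0,-80,0,0,10]
    - [0,0,-130,0,0,20]
    - [0,0,-150,0,0,30]
    - [0,0,-150,0,0,40]
    - [0,0,-150,0,0,50]
    - [0,0,-150,0,0,60]
    - [0,0,-150,0,0,70]

```text
t: 54.95
eef_pos: [0.429, 0.2438, 0.1538]
tool_rot: [1.594, 2.704, -0.003]
ft_force: [-0.6, -0.6, -1.3]
gripper_width: 0.323
```

Run:
```python
from h import *
go(*W(32.5),.13,6.2)
```

```text
pos [0.429  0.2438 0.1538] yaw 29.0 shift [-225.9  -28.4   24.5] turn [-1.000e-02  1.800e-01  2.276e+01] w 30.1 j7 -0.48 t 54.95
```

Emit:
servo_tool:
  moves:
    - [-40,-5,4,0,0,4]
    - [-80,-10,8,0,0,8]
    - [-120,-15,12,0,0,13]
    - [-160,-20,16,0,0,18]
    - [-195,-25,20,0,0.2,22.8]
    - [-220,-28,24,0,0.2,22.8]
    - [-227.4,-28.4,24.5,0,0.2,22.8]
    - [-227.4,-28.4,24.5,0,0.2,22.8]

```text
t: 55.95
eef_pos: [0.5136, 0.0311, 0.1296]
tool_rot: [-2.098, -2.336, 0.001]
ft_force: [0.5, 1.0, -1.2]
gripper_width: 0.319
```

Run:
```python
from h import *
go(*W(31),.065,6.2)
```

```text
pos [0.5136 0.0311 0.1296] yaw 6.1 shift [-0.4  0.2 64.6] turn [-0.1  -0.04 -0.06] w 29.7 j7 -0.37 t 55.95
```

Emit:
servo_tool:
  moves:
    - [-0.4,0.2,15,0,0,0]
    - [-0.4,0.2,35,0,0,0]
    - [-0.4,0.2,48,0,0,0]
    - [-0.4,0.2,54,0,0,0]
    - [-0.4,0.2,57,0,0,0]
    - [-0.4,0.2,58.5,0,0,0]
    - [-0.4,0.2,58.5,0,0,0]
    - [-0.4,0.2,58.5,0,0,0]

```text
t: 56.95
eef_pos: [0.5139, 0.0308, 0.0714]
tool_rot: [-2.099, -2.336, 0.001]
ft_force: [0.6, -0.2, -2.4]
gripper_width: 0.319
```

Emit:
servo_tool:
  moves:
    - [0,0,1,0,0,0]
    - [0,0,2,0,0,0]
    - [0,0,3,0,0,0]
    - [0,0,3,0,0,0]
    - [0,0,3,0,0,0]
    - [0,0,3,0,0,0]
    - [0,0,3,0,0,0]
    - [0,0,3,0,0,0]

```text
t: 57.95
eef_pos: [0.5141, 0.0308, 0.0697]
tool_rot: [2.099, 2.337, -0.001]
ft_force: [-2.0, 0.1, 7.8]
gripper_width: 0.32
```

Run:
```python
from h import *
go(*W(31),.065,6.2)
```

```text
pos [0.5141 0.0308 0.0697] yaw 6.1 shift [ 0.1 -0.4  4.7] turn [-0.02  0.02 -0.07] w 29.7 j7 -0.43 t 57.95
```

Contact comes at .0047 + .065 = .0697, which is right: the second course tops out at 65 mm, so my earlier "60" was a slip. Releasing.

Emit:
servo_tool:
  moves:
    - [0,0,-0.3,0,0,0]
    - [0,0,-0.3,0,0,0]
    - [0,0,-0.3,0,0,0]
    - [0,0,-0.3,0,0,0]
    - [0,0,-10,0,0,0]
    - [0,0,-40,0,0,0]
    - [0,0,-80,0,0,0]
    - [0,0,-90,0,0,0]
  claw: 0.45

```text
t: 58.95
eef_pos: [0.5157, 0.0313, 0.1625]
tool_rot: [2.097, 2.334, 0.006]
ft_force: [-0.1, 0.5, -0.9]
gripper_width: 0.548
```

Emit:
servo_tool:
  moves:
    - [30,-30,-20,0,0,0]
    - [80,-60,-40,0,0,0]
    - [130,-100,-40,0,0,0]
    - [170,-100,-40,0,0,0]
    - [200,-100,-40,0,0,0]
    - [200,-100,-40,0,0,0]
    - [200,-100,-40,0,0,0]
    - [200,-100,-40,0,0,0]

```text
t: 59.95
eef_pos: [0.395, 0.2178, 0.2016]
tool_rot: [2.1, 2.331, 0.003]
ft_force: [-0.3, -0.4, -0.6]
gripper_width: 0.549
```

Run:
```python
from h import *
d=grab('top',6); np.save('top6.npy',d,allow_pickle=True)
f=lambda ys,p:' '.join(f'{y:g}:{v:.0f}' for y,v in zip(ys,p))
for r in((-68,-57),(-7,8),(56,70)):
    ys=np.arange(*r,.5); print(f(ys,prof(d,.095,ys).mean(0)))
xs=np.arange(-20,21,1.)
for z,y in((.095,-50),(.095,-15),(.095,15),(.095,50)):
    p=prof(d,z,np.arange(y-8,y+9,1.),xs).mean(1); print(y,f(xs[4:9],p[4:9]),f(xs[-8:],p[-8:]))
e=grab('side',3)
for q,b in((e,(285,175,355,245)),(d,(285,180,355,250))):
    x0,y0,x1,y1=b; im=np.clip(cv2.cvtColor(q['image'],cv2.COLOR_RGB2BGR)[y0:y1,x0:x1]*1.8,0,255).astype(np.uint8)
    im=cv2.resize(im,(400,400),interpolation=cv2.INTER_CUBIC); out=im if q is e else np.hstack([out,im])
cv2.imwrite('pics/c12.png',out); go(.5689,.3753,.2,9.3)
```

```text
-68:98 -67.5:97 -67:97 -66.5:97 -66:97 -65.5:98 -65:98 -64.5:97 -64:96 -63.5:95 -63:92 -62.5:89 -62:88 -61.5:85 -61:83 -60.5:81 -60:80 -59.5:78 -59:77 -58.5:77 -58:76 -57.5:76
-7:75 -6.5:75 -6:76 -5.5:76 -5:75 -4.5:75 -4:71 -3.5:65 -3:56 -2.5:47 -2:39 -1.5:33 -1:33 -0.5:39 0:48 0.5:56 1:64 1.5:69 2:70 2.5:68 3:66 3.5:64 4:63 4.5:64 5:67 5.5:70 6:72 6.5:75 7:76 7.5:77
56:73 56.5:73 57:73 57.5:73 58:73 58.5:73 59:73 59.5:74 60:74 60.5:75 61:75 61.5:76 62:76 62.5:77 63:77 63.5:77 64:77 64.5:80 65:84 65.5:91 66:101 66.5:110 67:117 67.5:119 68:118 68.5:113 69:109 69.5:105
-50 -16:25 -15:29 -14:36 -13:48 -12:58 13:81 14:84 15:92 16:99 17:107 18:112 19:117 20:120
-15 -16:22 -15:29 -14:37 -13:49 -12:58 13:80 14:82 15:91 16:100 17:109 18:115 19:120 20:123
15 -16:21 -15:25 -14:30 -13:42 -12:54 13:80 14:82 15:86 16:92 17:100 18:108 19:115 20:119
50 -16:21 -15:26 -14:33 -13:44 -12:53 13:78 14:79 15:85 16:91 17:100 18:107 19:113 20:116
pos [0.3947 0.2194 0.202 ] yaw 6.1 shift [136.4 189.8   2.9] turn [ 0.29  0.02 -3.18] w 51.0 j7 -0.76 t 60.4
```

View pics/c12.png

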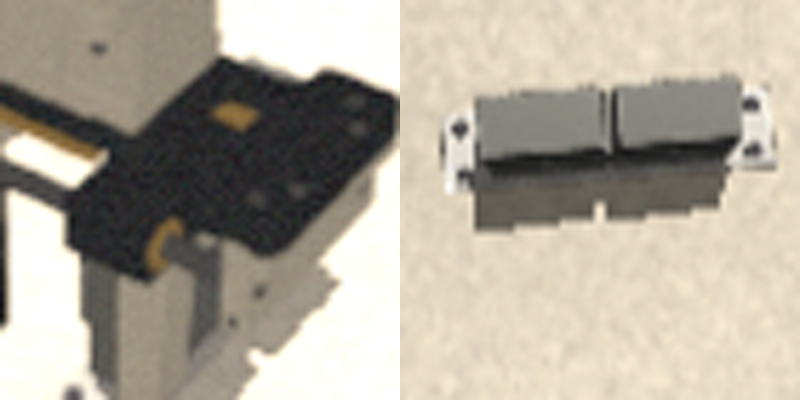

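The left top block reads about 3.9 to 64.5 mm, so the gap is roughly 6.8 mm, and it sits about 0.5 mm to the back. I'll regrip it and shift -1.7 mm along the wall.

Run:
```python
from h import *
go(*W(34),.13,6.2)
```

```text
pos [0.3947 0.2194 0.202 ] yaw 6.1 shift [-197.2   97.8   72.6] turn [ 0.29  0.01 -0.08] w 51.0 j7 -0.76 t 60.4
```

Emit:
servo_tool:
  moves:
    - [-40,20,10,0.3,0,0]
    - [-80,40,25,0.3,0,0]
    - [-120,60,40,0.3,0,0]
    - [-160,80,60,0.3,0,0]
    - [-185,95,70,0.3,0,0]
    - [-197.2,97.8,72.6,0.3,0,0]
    - [-197.2,97.8,72.6,0.3,0,0]
    - [-197.2,97.8,72.6,0.3,0,0]

```text
t: 61.4
eef_pos: [0.5129, 0.0355, 0.1306]
tool_rot: [-2.097, -2.34, -0.001]
ft_force: [-0.8, 0.8, 0.3]
gripper_width: 0.548
```

Run:
```python
from h import *
go(*W(34),.07,6.2)
```

```text
pos [0.5129 0.0355 0.1306] yaw 6.3 shift [-1.8  0.2 60.6] turn [ 0.03 -0.03  0.07] w 51.0 j7 -0.39 t 61.4
```

Emit:
servo_tool:
  moves:
    - [-1.8,0.2,10,0,0,0]
    - [-1.8,0.2,30,0,0,0]
    - [-1.8,0.2,48,0,0,0]
    - [-1.8,0.2,57,0,0,0]
    - [-1.8,0.2,60.4,0,0,0]
    - [-1.8,0.2,60.4,0,0,0]
    - [-1.8,0.2,60.4,0,0,0]
    - [-1.8,0.2,60.4,0,0,0]

```text
t: 62.4
eef_pos: [0.5137, 0.0338, 0.0707]
tool_rot: [2.096, 2.339, 0.003]
ft_force: [-0.7, 0.5, -0.9]
gripper_width: 0.549
```

Emit:
servo_tool:
  moves:
    - [0,0,0,0,0,0]
    - [0,0,0,0,0,0]
    - [0,0,0,0,0,0]
    - [0,0,0,0,0,0]
    - [0,0,0,0,0,0]
    - [0,0,-3,0,0,0]
    - [0,0,-3,0,0,0]
    - [0,0,-3,0,0,0]
  claw: 1

```text
t: 63.4
eef_pos: [0.5135, 0.0338, 0.0735]
tool_rot: [2.097, 2.339, 0.002]
ft_force: [-0.6, -1.0, -1.3]
gripper_width: 0.318
```

Run:
```python
from h import *
go(*W(32.3,-.2),.07,6.2)
```

```text
pos [0.5135 0.0338 0.0735] yaw 6.3 shift [-1.7 -0.4  3.5] turn [ 0.08 -0.04  0.06] w 29.6 j7 -0.45 t 63.4
```

Emit:
servo_tool:
  moves:
    - [-1.7,-0.4,0,0,0,0]
    - [-1.7,-0.4,0,0,0,0]
    - [-1.7,-0.4,1.5,0,0,0]
    - [-1.7,-0.4,2.8,0,0,0]
    - [-1.7,-0.4,3,0,0,0]
    - [-1.7,-0.4,3,0,0,0]
    - [-1.7,-0.4,3,0,0,0]
    - [-1.7,-0.4,3,0,0,0]

```text
t: 64.4
eef_pos: [0.5133, 0.0321, 0.0707]
tool_rot: [2.096, 2.339, 0.002]
ft_force: [-0.7, -0.1, 2.5]
gripper_width: 0.318
```

Emit:
servo_tool:
  moves:
    - [0,0,0,0,0,0]
    - [0,0,0,0,0,0]
    - [0,0,0,0,0,0]
    - [0,0,0,0,0,0]
    - [0,0,-10,0,0,0]
    - [0,0,-40,0,0,0]
    - [0,0,-80,0,0,0]
    - [0,0,-110,0,0,0]
  claw: 0.45

```text
t: 65.4
eef_pos: [0.5135, 0.0323, 0.183]
tool_rot: [2.095, 2.338, 0.005]
ft_force: [0.4, -0.5, 0.6]
gripper_width: 0.549
```

Run:
```python
from h import *
go(.460,.17,.2,8)
d=np.load('top.npy',allow_pickle=True).item()
K=6;im=cv2.resize(d['image'],None,fx=K,fy=K,interpolation=cv2.INTER_LINEAR).astype(int)
hsv=cv2.cvtColor(im.astype(np.uint8),cv2.COLOR_RGB2HSV)
def rep(m,z,box,nm,amin,circ=False):
    x0,y0,x1,y1=[b*K for b in box]; mm=np.zeros(m.shape,np.uint8); mm[y0:y1,x0:x1]=m[y0:y1,x0:x1]
    for c in cv2.findContours(mm,cv2.RETR_LIST,cv2.CHAIN_APPROX_NONE)[0]:
        if cv2.contourArea(c)<amin*K*K: continue
        q=c[:,0].mean(0)/K
        P=np.array([ray(d,(p[0]+.5)/K-.5,(p[1]+.5)/K-.5,z)[:2] for p in c[:,0]])*1e3
        r=cv2.minAreaRect(P.astype(np.float32)); e=cv2.minEnclosingCircle(P.astype(np.float32)); print(nm,'px',q.round(1),'rect',np.round(r[0],1),np.round(r[1],1),round(r[2],1),'circ',np.round(e[0],1),round(e[1],1))
rep((im[...,2]-im[...,1]>8)&(hsv[...,2]<80),.05,(185,155,205,178),'purple',1)
# foam holes (dark spots on the rack top), dist from rack
rep((hsv[...,2]<62),.05,(180,155,242,200),'hole',5)
rep((hsv[...,1]<70)&(hsv[...,2]>85),.09,(180,165,240,188),'cap',8)
print('holder'); 
v=hsv[...,2]; print(v[:, :][145*K,285*K:350*K:K*2], hsv[...,1][145*K,285*K:350*K:K*2])
rep((v>128)&(hsv[...,1]<38),.055,(283,128,350,160),'holder',100)
rep((v<100),.055,(290,133,345,152),'cell',8)
```

```text
pos [0.5135 0.0323 0.183 ] yaw 6.3 shift [142.8 -38.1 -17.1] turn [ 0.2  -0.04 -1.73] w 51.1 j7 -0.33 t 65.4
purple px [195.  166.3] rect [612.6 363.8] [11.6 11.5] 1.3 circ [612.6 364. ] 6.1
hole px [190.  183.1] rect [563.6 375.7] [16.1 27.6] 62.8 circ [564.2 376.8] 13.9
hole px [202.7 179.3] rect [576. 340.] [15.6 16.8] 21.7 circ [575.6 339.7] 8.6
hole px [215.3 180.2] rect [574.3 303.3] [15.7 26.7] 51.0 circ [574.8 304. ] 14.1
hole px [227.7 178.5] rect [581.1 269.3] [25.9 18. ] 1.3 circ [581.1 269.5] 14.1
hole px [195.5 166.7] rect [612.3 362.4] [14.8 14. ] 46.7 circ [610.8 362.6] 8.3
hole px [234.3 186.4] rect [580.2 271. ] [123.3  86.3] 1.3 circ [576.  270.9] 71.8
cap px [186.1 179.2] rect [569.  375.2] [17.8 17.6] 67.3 circ [568.7 374.7] 9.7
cap px [212.2 175.7] rect [580.6 303.8] [17.8 18. ] 46.6 circ [580.4 303.4] 9.6
cap px [225.1 173.8] rect [586.6 268.6] [17.6 18.3] 78.6 circ [586.7 268.3] 9.5
holder
[118 117 136 138 139  75  46  48  53 134 140  91  52  53  53 109 141 124
  52  56  61  84 142 140  84  87  92 106 140 140 110 114 113] [41 39 24 20 22 20 22 21 24 21 20 17 20 24 19 12 13 14 20 23 21 15 13 13
 21 21 19 17 15 16 19 42 38]
holder px [316.7 142.7] rect [688.5  17.3] [ 38.5 165.8] 6.4 circ [686.6  17.1] 83.0
cell px [320.6 150.8] rect [668.    8.7] [ 12.1 143.6] 1.3 circ [667.8   8.7] 72.1
cell px [298.3 144.7] rect [681.5  70.6] [22.4 21.8] 5.3 circ [681.2  70.1] 14.4
cell px [310.7 143.6] rect [685.4  34.8] [22.5 22.8] 5.9 circ [685.1  35. ] 14.5
cell px [323.2 142.4] rect [ 6.895e+02 -5.000e-01] [22.5 22.9] 6.4 circ [690.2  -1.1] 14.9
cell px [335.5 141.5] rect [693.4 -36.3] [22.2 22. ] 5.7 circ [693.3 -36.1] 14.0
```

Run:
```python
from h import *
go(.5868,.2685,.17,9.6)
```

```text
pos [0.5135 0.0323 0.183 ] yaw 6.3 shift [226.8  98.6  13.5] turn [ 0.2  -0.03 -3.33] w 51.1 j7 -0.33 t 65.4
```

Emit:
servo_tool:
  moves:
    - [40,17,2,0,0,-1]
    - [80,35,4,0,0,-2]
    - [120,52,7,0,0,-3]
    - [160,70,10,0,0,-3.3]
    - [200,87,12,0.2,0,-3.3]
    - [226.8,98.6,13.5,0.2,0,-3.3]
    - [226.8,98.6,13.5,0.2,0,-3.3]
    - [226.8,98.6,13.5,0.2,0,-3.3]
  claw: 0.61
  force: 12

```text
t: 66.4
eef_pos: [0.5868, 0.2669, 0.1701]
tool_rot: [2.029, 2.398, -0.002]
ft_force: [0.0, 0.2, 0.2]
gripper_width: 0.39
```

Run:
```python
from h import *
go(.5868,.2685,.061,9.6)
d=grab('top',6); np.save('top7.npy',d,allow_pickle=True)
f=lambda ys,p:' '.join(f'{y:g}:{v:.0f}' for y,v in zip(ys,p))
for r in((-66,-59),(-6,7),(58,68)):
    ys=np.arange(*r,.5); print(f(ys,prof(d,.095,ys).mean(0)))
xs=np.arange(-20,21,1.)
for z,y in((.095,-50),(.095,-15),(.095,15),(.095,50)):
    p=prof(d,z,np.arange(y-8,y+9,1.),xs).mean(1); print(y,f(xs[4:9],p[4:9]),f(xs[-8:],p[-8:]))
go(.5868,.2685,.061,9.6)
e=grab('side',3)
for q,b in((e,(180,175,300,295)),(d,(285,180,355,250))):
    x0,y0,x1,y1=b; im=np.clip(cv2.cvtColor(q['image'],cv2.COLOR_RGB2BGR)[y0:y1,x0:x1]*1.8,0,255).astype(np.uint8)
    im=cv2.resize(im,(400,400),interpolation=cv2.INTER_CUBIC); out=im if q is e else np.hstack([out,im])
cv2.imwrite('pics/c13.png',out)
```

```text
pos [0.5868 0.2669 0.1701] yaw 9.5 shift [  1.7   0.3 109.1] turn [-0.02  0.06 -0.09] w 36.3 j7 -0.61 t 66.4
-66:106 -65.5:107 -65:107 -64.5:106 -64:105 -63.5:104 -63:101 -62.5:98 -62:96 -61.5:94 -61:90 -60.5:89 -60:87 -59.5:86
-6:83 -5.5:83 -5:83 -4.5:82 -4:78 -3.5:71 -3:61 -2.5:52 -2:43 -1.5:37 -1:37 -0.5:41 0:49 0.5:56 1:62 1.5:66 2:69 2.5:73 3:76 3.5:79 4:82 4.5:85 5:86 5.5:86 6:85 6.5:84
58:81 58.5:81 59:81 59.5:80 60:76 60.5:71 61:67 61.5:63 62:65 62.5:72 63:82 63.5:92 64:102 64.5:110 65:114 65.5:117 66:122 66.5:126 67:130 67.5:131
-50 -16:28 -15:33 -14:40 -13:53 -12:64 13:89 14:92 15:100 16:108 17:117 18:122 19:128 20:130
-15 -16:24 -15:33 -14:42 -13:54 -12:64 13:87 14:91 15:100 16:110 17:119 18:125 19:130 20:133
15 -16:27 -15:39 -14:50 -13:61 -12:70 13:88 14:93 15:102 16:113 17:121 18:127 19:132 20:133
50 -16:25 -15:37 -14:50 -13:62 -12:69 13:86 14:90 15:99 16:109 17:117 18:123 19:128 20:130
pos [0.587  0.2674 0.1702] yaw 9.5 shift [ 1.100e+00 -1.000e-01  1.092e+02] turn [ 0.01 -0.   -0.11] w 36.5 j7 -0.61 t 66.7
```

View pics/c13.png

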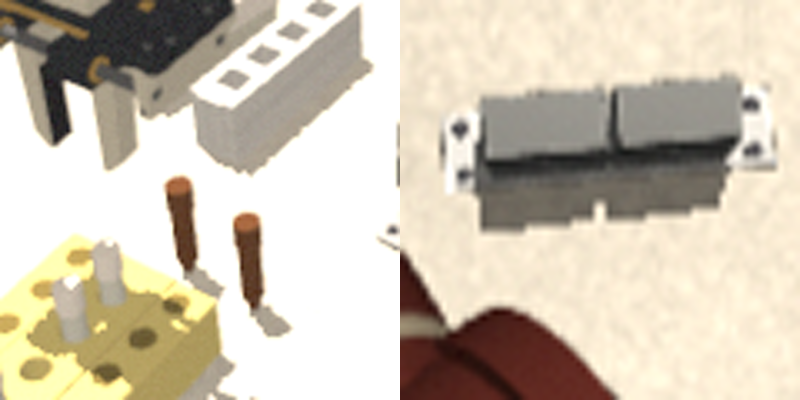

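The right panel shows the third course even and flush: left block about 1.7 to 62 mm, gap about 4.3 mm. The left panel shows the tubes still in the rack. Starting the tubes now.

Emit:
servo_tool:
  moves:
    - [1.3,0,10,0,0,0]
    - [1.3,0,40,0,0,0]
    - [1.3,0,75,0,0,0]
    - [1.3,0,98,0,0,0]
    - [1.3,0,108,0,0,0]
    - [1.3,0,109,0,0,0]
    - [1.3,0,109,0,0,0]
    - [1.3,0,109,0,0,0]

```text
t: 67.85
eef_pos: [0.5873, 0.2699, 0.0622]
tool_rot: [2.029, 2.398, 0.004]
ft_force: [0.6, -0.0, -0.2]
gripper_width: 0.389
```

Emit:
servo_tool:
  moves:
    - [0,0,0,0,0,0]
    - [0,0,0,0,0,0]
    - [0,0,0,0,0,0]
    - [0,0,0,0,0,0]
    - [0,0,0,0,0,0]
    - [0,0,0,0,0,0]
    - [0,0,0,0,0,0]
    - [0,0,0,0,0,0]
  claw: 1

```text
t: 68.85
eef_pos: [0.5875, 0.2701, 0.0625]
tool_rot: [2.029, 2.398, 0.005]
ft_force: [-0.1, -0.6, 3.1]
gripper_width: 0.203
```

Emit:
servo_tool:
  moves:
    - [0,0,-15,0,0,0]
    - [0,0,-40,0,0,0]
    - [0,0,-75,0,0,0]
    - [0,0,-110,0,0,0]
    - [0,0,-125,0,0,0]
    - [0,0,-130,0,0,0]
    - [0,0,-130,0,0,0]
    - [0,0,-130,0,0,0]

```text
t: 69.85
eef_pos: [0.5865, 0.2693, 0.1909]
tool_rot: [-2.029, -2.398, -0.0]
ft_force: [0.6, 0.1, -0.5]
gripper_width: 0.201
```

Run:
```python
from h import *
go(.6895,-.0005,.17,6.3)
```

```text
pos [0.5865 0.2693 0.1909] yaw 9.5 shift [-283.1   56.8   20.8] turn [-0.01 -0.02  3.24] w 18.7 j7 -0.6 t 69.85
```

Emit:
servo_tool:
  moves:
    - [-40,8,0,0,0,0.5]
    - [-80,16,0,0,0,1]
    - [-125,25,3,0,0,2]
    - [-170,34,6,0,0,3]
    - [-215,43,10,0,0,3.2]
    - [-255,51,15,0,0,3.2]
    - [-282.3,56.8,20.8,0,0,3.2]
    - [-282.3,56.8,20.8,0,0,3.2]

```text
t: 70.85
eef_pos: [0.689, -0.0037, 0.1677]
tool_rot: [-2.101, -2.334, 0.006]
ft_force: [0.2, 0.8, -0.4]
gripper_width: 0.201
```

Emit:
servo_tool:
  moves:
    - [0,0,0,0,0,0]
    - [0,0,0,0,0,0]
    - [0,0,0,0,0,0]
    - [0,0,0,0,0,0]
    - [0,0,0,0,0,0]
    - [0,0,0,0,0,0]
    - [0,0,0,0,0,0]
    - [0,0,0,0,0,0]

```text
t: 71.85
eef_pos: [0.689, -0.0037, 0.1677]
tool_rot: [-2.101, -2.334, 0.006]
ft_force: [0.0, -0.6, 0.5]
gripper_width: 0.201
```

Run:
```python
from h import *
go(.6895,.0003,.0585,6.3)
```

```text
pos [ 0.689  -0.0037  0.1677] yaw 6.0 shift [  4.1   1.3 109.2] turn [-0.21  0.08 -0.28] w 18.7 j7 -0.22 t 71.85
```

Emit:
servo_tool:
  moves:
    - [4.1,1.3,0,-0.2,0.1,-0.3]
    - [4.1,1.3,0,-0.2,0.1,-0.3]
    - [4.1,1.3,20,-0.2,0.1,-0.3]
    - [4.1,1.3,40,-0.2,0.1,-0.3]
    - [4.1,1.3,50,-0.2,0.1,-0.3]
    - [4.1,1.3,50,-0.2,0.1,-0.3]
    - [4.1,1.3,50,-0.2,0.1,-0.3]
    - [4.1,1.3,50,-0.2,0.1,-0.3]

```text
t: 72.85
eef_pos: [0.6903, 0.0006, 0.1187]
tool_rot: [2.095, 2.34, 0.002]
ft_force: [-0.1, 0.1, 0.3]
gripper_width: 0.201
```

Run:
```python
from h import *
go(.6895,.0003,.0585,6.3)
d=grab('side',3); e=grab('top',3)
for q,b in((d,(225,140,315,230)),(e,(280,110,350,180))):
    x0,y0,x1,y1=b; im=np.clip(cv2.cvtColor(q['image'],cv2.COLOR_RGB2BGR)[y0:y1,x0:x1]*1.8,0,255).astype(np.uint8)
    im=cv2.resize(im,(400,400),interpolation=cv2.INTER_CUBIC); out=im if q is d else np.hstack([out,im])
cv2.imwrite('pics/c14.png',out)
```

```text
pos [6.903e-01 6.000e-04 1.187e-01] yaw 6.3 shift [-0.2 -0.9 60.2] turn [ 0.09 -0.02  0.02] w 18.7 j7 -0.24 t 72.85
```

View pics/c14.png

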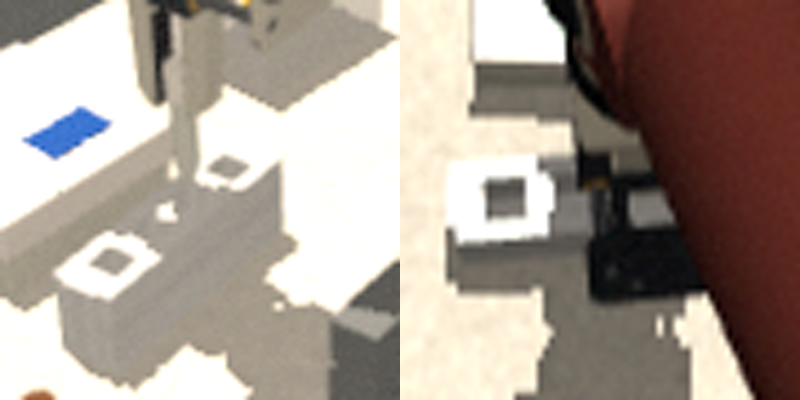

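The tube hangs upright over the third cell of the holder. Inserting it.

Emit:
servo_tool:
  moves:
    - [-0.2,-0.9,8,0,0,0]
    - [-0.2,-0.9,18,0,0,0]
    - [-0.2,-0.9,28,0,0,0]
    - [-0.2,-0.9,38,0,0,0]
    - [-0.2,-0.9,48,0,0,0]
    - [-0.2,-0.9,56,0,0,0]
    - [-0.2,-0.9,59,0,0,0]
    - [-0.2,-0.9,59,0,0,0]

```text
t: 74.15
eef_pos: [0.6892, 0.0002, 0.0591]
tool_rot: [2.095, 2.34, 0.001]
ft_force: [0.4, 0.1, -0.3]
gripper_width: 0.204
```

Run:
```python
from h import *
go(.6895,.0003,.0585,6.3);print(get_obs()['ft_force'])
```

```text
pos [6.892e-01 2.000e-04 5.910e-02] yaw 6.3 shift [0.  0.3 0.6] turn [ 0.04 -0.02  0.02] w 18.9 j7 -0.27 t 74.15
[ 0.43814865  0.12302584 -0.31459044]
```

Fully down with no obstruction. Release, rise, then go to the middle tube (212,176).

Emit:
servo_tool:
  moves:
    - [0,0.3,0.6,0,0,0]
    - [0,0.3,0.6,0,0,0]
    - [0,0.3,0.6,0,0,0]
    - [0,0.3,0.6,0,0,0]
    - [0,0.3,-20,0,0,0]
    - [0,0.3,-60,0,0,0]
    - [0,0.3,-100,0,0,0]
    - [0,0.3,-110,0,0,0]
  claw: 0.61

```text
t: 75.15
eef_pos: [0.6915, 0.001, 0.1742]
tool_rot: [2.092, 2.336, 0.011]
ft_force: [0.2, 0.3, 0.1]
gripper_width: 0.393
```

Run:
```python
from h import *
go(.5805,.3038,.17,9.6)
```

```text
pos [0.6915 0.001  0.1742] yaw 6.3 shift [313.2 -77.1   3.6] turn [ 0.51 -0.01 -3.28] w 36.5 j7 -0.22 t 75.15
```

Emit:
servo_tool:
  moves:
    - [45,-11,0,0.5,0,-1]
    - [90,-22,0,0.5,0,-2]
    - [135,-33,1,0.5,0,-3]
    - [180,-44,2,0.5,0,-3.3]
    - [230,-57,3,0.5,0,-3.3]
    - [280,-69,3.6,0.5,0,-3.3]
    - [313.2,-77.1,3.6,0.5,0,-3.3]
    - [313.2,-77.1,3.6,0.5,0,-3.3]

```text
t: 76.15
eef_pos: [0.5776, 0.3081, 0.1701]
tool_rot: [-2.017, -2.405, -0.001]
ft_force: [0.1, -0.2, 0.3]
gripper_width: 0.393
```

Run:
```python
from h import *
go(.5805,.3038,.062,9.6)
```

```text
pos [0.5776 0.3081 0.1701] yaw 10.0 shift [ -5.    2.3 108.1] turn [-0.08 -0.16  0.44] w 36.5 j7 -0.66 t 76.15
```

Emit:
servo_tool:
  moves:
    - [-5,2.3,0,0,-0.2,0.4]
    - [-5,2.3,0,0,-0.2,0.4]
    - [-5,2.3,20,0,-0.2,0.4]
    - [-5,2.3,40,0,-0.2,0.4]
    - [-5,2.3,50,0,-0.2,0.4]
    - [-5,2.3,50,0,-0.2,0.4]
    - [-5,2.3,50,0,-0.2,0.4]
    - [-5,2.3,50,0,-0.2,0.4]

```text
t: 77.15
eef_pos: [0.5811, 0.304, 0.121]
tool_rot: [2.027, 2.4, 0.0]
ft_force: [-0.2, -0.8, 0.4]
gripper_width: 0.387
```

Run:
```python
from h import *
go(.5805,.3038,.062,9.6)
```

```text
pos [0.5811 0.304  0.121 ] yaw 9.6 shift [-0.1 -0.6 59. ] turn [0.01 0.   0.03] w 36.0 j7 -0.69 t 77.15
```

Emit:
servo_tool:
  moves:
    - [0,-0.5,15,0,0,0]
    - [0,-0.5,35,0,0,0]
    - [0,-0.5,50,0,0,0]
    - [0,-0.5,57,0,0,0]
    - [0,-0.5,59,0,0,0]
    - [0,-0.5,59,0,0,0]
    - [0,-0.5,59,0,0,0]
    - [0,-0.5,59,0,0,0]

```text
t: 78.15
eef_pos: [0.5809, 0.3041, 0.0626]
tool_rot: [2.027, 2.4, 0.002]
ft_force: [-0.4, 0.1, 0.7]
gripper_width: 0.392
```

Emit:
servo_tool:
  moves:
    - [0,0,0,0,0,0]
    - [0,0,0,0,0,0]
    - [0,0,0,0,0,0]
    - [0,0,0,0,0,0]
    - [0,0,0,0,0,0]
    - [0,0,0,0,0,0]
    - [0,0,0,0,0,0]
    - [0,0,0,0,0,0]
  claw: 1

```text
t: 79.15
eef_pos: [0.581, 0.3042, 0.0627]
tool_rot: [2.027, 2.4, 0.002]
ft_force: [0.2, -0.5, 2.0]
gripper_width: 0.197
```

Emit:
servo_tool:
  moves:
    - [0,0,-15,0,0,0]
    - [0,0,-40,0,0,0]
    - [0,0,-75,0,0,0]
    - [0,0,-110,0,0,0]
    - [0,0,-125,0,0,0]
    - [0,0,-130,0,0,0]
    - [0,0,-130,0,0,0]
    - [0,0,-130,0,0,0]

```text
t: 80.15
eef_pos: [0.5802, 0.3035, 0.1911]
tool_rot: [-2.027, -2.4, 0.002]
ft_force: [0.1, -0.3, -0.6]
gripper_width: 0.196
```

Run:
```python
from h import *
go(.6854,.0348,.17,6.3)
```

```text
pos [0.5802 0.3035 0.1911] yaw 9.6 shift [-282.5   58.8   21.2] turn [-0.07  0.04  3.33] w 18.3 j7 -0.65 t 80.15
```

Emit:
servo_tool:
  moves:
    - [-40,8,0,0,0,0.5]
    - [-80,16,0,0,0,1]
    - [-125,26,3,0,0,2]
    - [-170,35,6,0,0,3]
    - [-215,45,10,0,0,3.3]
    - [-255,53,15,0,0,3.3]
    - [-282.5,58.8,21,0,0,3.3]
    - [-282.5,58.8,21,0,0,3.3]

```text
t: 81.15
eef_pos: [0.6853, 0.0308, 0.168]
tool_rot: [-2.101, -2.334, 0.009]
ft_force: [0.2, 0.8, -0.3]
gripper_width: 0.202
```

Run:
```python
from h import *
go(.6854,.0348,.0587,6.3)
```

```text
pos [0.6853 0.0308 0.168 ] yaw 6.0 shift [  4.3   1.1 109.2] turn [-0.27  0.16 -0.29] w 18.8 j7 -0.27 t 81.15
```

Emit:
servo_tool:
  moves:
    - [4.3,1,0,-0.3,0.1,-0.3]
    - [4.3,1,0,-0.3,0.1,-0.3]
    - [4.3,1,20,-0.3,0.1,-0.3]
    - [4.3,1,40,-0.3,0.1,-0.3]
    - [4.3,1,50,-0.3,0.1,-0.3]
    - [4.3,1,50,-0.3,0.1,-0.3]
    - [4.3,1,50,-0.3,0.1,-0.3]
    - [4.3,1,50,-0.3,0.1,-0.3]

```text
t: 82.15
eef_pos: [0.6861, 0.0352, 0.1189]
tool_rot: [2.094, 2.339, 0.002]
ft_force: [0.4, 0.5, -0.1]
gripper_width: 0.205
```

Run:
```python
from h import *
go(.6854,.0348,.0587,6.3)
```

```text
pos [0.6861 0.0352 0.1189] yaw 6.3 shift [-0.2 -0.9 60.2] turn [0.13 0.06 0.01] w 19.1 j7 -0.29 t 82.15
```

Emit:
servo_tool:
  moves:
    - [-0.2,-0.8,8,0.1,0,0]
    - [-0.2,-0.8,18,0.1,0,0]
    - [-0.2,-0.8,28,0.1,0,0]
    - [-0.2,-0.8,38,0.1,0,0]
    - [-0.2,-0.8,48,0.1,0,0]
    - [-0.2,-0.8,56,0.1,0,0]
    - [-0.2,-0.8,59.5,0.1,0,0]
    - [-0.2,-0.8,59.8,0.1,0,0]

```text
t: 83.15
eef_pos: [0.6856, 0.035, 0.0592]
tool_rot: [2.095, 2.339, -0.0]
ft_force: [-0.3, -0.1, -0.6]
gripper_width: 0.201
```

Run:
```python
from h import *
go(.6854,.0348,.0587,6.3)
```

```text
pos [0.6856 0.035  0.0592] yaw 6.3 shift [-0.1 -0.3  0.5] turn [0.05 0.05 0.01] w 18.7 j7 -0.32 t 83.15
```

Emit:
servo_tool:
  moves:
    - [0,0,0.3,0,0,0]
    - [0,0,0.3,0,0,0]
    - [0,0,0.3,0,0,0]
    - [0,0,0.3,0,0,0]
    - [0,0,-20,0,0,0]
    - [0,0,-60,0,0,0]
    - [0,0,-100,0,0,0]
    - [0,0,-110,0,0,0]
  claw: 0.61

```text
t: 84.15
eef_pos: [0.6877, 0.036, 0.1743]
tool_rot: [2.092, 2.336, 0.01]
ft_force: [0.2, 0.9, 0.2]
gripper_width: 0.391
```

Run:
```python
from h import *
go(.5690,.3750,.17,9.6)
```

```text
pos [0.6877 0.036  0.1743] yaw 6.3 shift [350.  -80.8   3.4] turn [ 0.51  0.04 -3.3 ] w 36.4 j7 -0.27 t 84.15
```

Emit:
servo_tool:
  moves:
    - [50,-11,0,0.5,0,-1]
    - [100,-23,0,0.5,0,-2]
    - [150,-34,1,0.5,0,-3]
    - [200,-46,2,0.5,0,-3.3]
    - [250,-57,3,0.5,0,-3.3]
    - [300,-69,3.4,0.5,0,-3.3]
    - [345,-80,3.4,0.5,0,-3.3]
    - [350,-80.8,3.4,0.5,0,-3.3]

```text
t: 85.15
eef_pos: [0.5649, 0.3802, 0.1699]
tool_rot: [-2.015, -2.405, -0.0]
ft_force: [0.7, -1.2, 0.7]
gripper_width: 0.392
```

Run:
```python
from h import *
go(.5690,.3750,.062,9.6)
```

```text
pos [0.5649 0.3802 0.1699] yaw 10.1 shift [ -6.1   3.4 107.9] turn [-0.13 -0.16  0.48] w 36.4 j7 -0.74 t 85.15
```

Emit:
servo_tool:
  moves:
    - [-6,3.4,0,-0.1,-0.2,0.5]
    - [-6,3.4,0,-0.1,-0.2,0.5]
    - [-6,3.4,20,-0.1,-0.2,0.5]
    - [-6,3.4,40,-0.1,-0.2,0.5]
    - [-6,3.4,50,-0.1,-0.2,0.5]
    - [-6,3.4,50,-0.1,-0.2,0.5]
    - [-6,3.4,50,-0.1,-0.2,0.5]
    - [-6,3.4,50,-0.1,-0.2,0.5]

```text
t: 86.15
eef_pos: [0.5696, 0.3754, 0.1209]
tool_rot: [2.028, 2.399, 0.001]
ft_force: [-0.3, -0.5, 0.9]
gripper_width: 0.392
```

Run:
```python
from h import *
go(.5690,.3750,.062,9.6)
```

```text
pos [0.5696 0.3754 0.1209] yaw 9.6 shift [-0.3 -0.7 58.9] turn [ 0.06 -0.01 -0.02] w 36.5 j7 -0.77 t 86.15
```

Emit:
servo_tool:
  moves:
    - [-0.2,-0.6,15,0,0,0]
    - [-0.2,-0.6,35,0,0,0]
    - [-0.2,-0.6,50,0,0,0]
    - [-0.2,-0.6,57,0,0,0]
    - [-0.2,-0.6,59,0,0,0]
    - [-0.2,-0.6,59,0,0,0]
    - [-0.2,-0.6,59,0,0,0]
    - [-0.2,-0.6,59,0,0,0]

```text
t: 87.15
eef_pos: [0.5694, 0.3753, 0.0625]
tool_rot: [2.028, 2.398, 0.003]
ft_force: [-0.0, 0.3, 0.1]
gripper_width: 0.392
```

Emit:
servo_tool:
  moves:
    - [0,0,0,0,0,0]
    - [0,0,0,0,0,0]
    - [0,0,0,0,0,0]
    - [0,0,0,0,0,0]
    - [0,0,0,0,0,0]
    - [0,0,0,0,0,0]
    - [0,0,0,0,0,0]
    - [0,0,0,0,0,0]
  claw: 1

```text
t: 88.15
eef_pos: [0.5695, 0.3754, 0.0626]
tool_rot: [2.028, 2.398, 0.003]
ft_force: [-0.4, 0.3, 0.3]
gripper_width: 0.2
```

Emit:
servo_tool:
  moves:
    - [0,0,-15,0,0,0]
    - [0,0,-40,0,0,0]
    - [0,0,-75,0,0,0]
    - [0,0,-110,0,0,0]
    - [0,0,-125,0,0,0]
    - [0,0,-130,0,0,0]
    - [0,0,-130,0,0,0]
    - [0,0,-130,0,0,0]

```text
t: 89.15
eef_pos: [0.5686, 0.3746, 0.1909]
tool_rot: [2.028, 2.399, -0.001]
ft_force: [-0.9, 0.6, -1.2]
gripper_width: 0.197
```

Run:
```python
from h import *
go(.6815,.0706,.17,6.3)
```

```text
pos [0.5686 0.3746 0.1909] yaw 9.6 shift [-318.5   60.7   21.1] turn [-0.02  0.04  3.27] w 18.3 j7 -0.73 t 89.15
```

Emit:
servo_tool:
  moves:
    - [-45,8,0,0,0,0.5]
    - [-90,17,0,0,0,1]
    - [-140,27,3,0,0,2]
    - [-190,36,6,0,0,3]
    - [-240,46,10,0,0,3.3]
    - [-285,54,15,0,0,3.3]
    - [-318.5,60.7,21,0,0,3.3]
    - [-318.5,60.7,21,0,0,3.3]

```text
t: 90.15
eef_pos: [0.6818, 0.065, 0.1677]
tool_rot: [2.104, 2.332, -0.009]
ft_force: [-0.5, -0.5, -0.0]
gripper_width: 0.201
```

Run:
```python
from h import *
go(.6815,.0706,.0586,6.3)
```

```text
pos [0.6818 0.065  0.1677] yaw 5.9 shift [  6.1   0.6 109.1] turn [-0.21  0.24 -0.43] w 18.7 j7 -0.32 t 90.15
```

Emit:
servo_tool:
  moves:
    - [5.8,0.5,0,-0.2,0.2,-0.4]
    - [5.8,0.5,0,-0.2,0.2,-0.4]
    - [5.8,0.5,20,-0.2,0.2,-0.4]
    - [5.8,0.5,40,-0.2,0.2,-0.4]
    - [5.8,0.5,50,-0.2,0.2,-0.4]
    - [5.8,0.5,50,-0.2,0.2,-0.4]
    - [5.8,0.5,50,-0.2,0.2,-0.4]
    - [5.8,0.5,50,-0.2,0.2,-0.4]

```text
t: 91.15
eef_pos: [0.6821, 0.0708, 0.1187]
tool_rot: [2.096, 2.338, 0.001]
ft_force: [-0.6, -0.2, 0.6]
gripper_width: 0.196
```

Run:
```python
from h import *
go(.6815,.0706,.0586,6.3)
```

```text
pos [0.6821 0.0708 0.1187] yaw 6.3 shift [-0.1 -0.7 60.1] turn [ 0.09  0.03 -0.03] w 18.2 j7 -0.34 t 91.15
```

Emit:
servo_tool:
  moves:
    - [-0.1,-0.6,8,0.1,0,0]
    - [-0.1,-0.6,18,0.1,0,0]
    - [-0.1,-0.6,28,0.1,0,0]
    - [-0.1,-0.6,38,0.1,0,0]
    - [-0.1,-0.6,48,0.1,0,0]
    - [-0.1,-0.6,56,0.1,0,0]
    - [-0.1,-0.6,59.5,0.1,0,0]
    - [-0.1,-0.6,59.8,0.1,0,0]

```text
t: 92.15
eef_pos: [0.6818, 0.0708, 0.059]
tool_rot: [2.096, 2.339, -0.0]
ft_force: [0.7, -0.6, -0.1]
gripper_width: 0.203
```

Emit:
servo_tool:
  moves:
    - [0,0,0.3,0,0,0]
    - [0,0,0.3,0,0,0]
    - [0,0,0.3,0,0,0]
    - [0,0,0.3,0,0,0]
    - [0,0,-20,0,0,0]
    - [0,0,-60,0,0,0]
    - [0,0,-100,0,0,0]
    - [0,0,-110,0,0,0]
  claw: 0.61

```text
t: 93.15
eef_pos: [0.6838, 0.0718, 0.174]
tool_rot: [2.093, 2.336, 0.01]
ft_force: [0.8, -0.2, 0.7]
gripper_width: 0.391
```

Emit:
servo_tool:
  moves:
    - [0,0,-40,0,0,0]
    - [-60,0,-60,0,0,0]
    - [-120,0,-60,0,0,0]
    - [-180,0,-60,0,0,0]
    - [-240,0,-60,0,0,0]
    - [-300,0,-60,0,0,0]
    - [-340,0,-60,0,0,0]
    - [-340,0,-60,0,0,0]

```text
t: 94.15
eef_pos: [0.7189, -0.2724, 0.2321]
tool_rot: [2.103, 2.327, 0.004]
ft_force: [-0.2, 0.7, 0.0]
gripper_width: 0.391
```

Run:
```python
from h import *
e=grab('side',4); d=grab('top',6); np.save('top8.npy',d,allow_pickle=True)
for q,b in((e,(220,160,360,300)),(d,(280,115,380,215))):
    x0,y0,x1,y1=b; im=np.clip(cv2.cvtColor(q['image'],cv2.COLOR_RGB2BGR)[y0:y1,x0:x1]*1.5,0,255).astype(np.uint8)
    im=cv2.resize(im,(400,400),interpolation=cv2.INTER_CUBIC); out=im if q is e else np.hstack([out,im])
cv2.imwrite('pics/c15.png',out)
f=lambda ys,p:' '.join(f'{y:g}:{v:.0f}' for y,v in zip(ys,p))
for r in((-65,-59),(-6,7),(58,66)):
    ys=np.arange(*r,.5); print(f(ys,prof(d,.095,ys).mean(0)))
o=get_obs(); print(o['t'],o['eef_pos'],o['ft_force'])
```

```text
-65:115 -64.5:113 -64:113 -63.5:112 -63:108 -62.5:105 -62:103 -61.5:100 -61:97 -60.5:95 -60:94 -59.5:93
-6:89 -5.5:89 -5:89 -4.5:88 -4:85 -3.5:77 -3:67 -2.5:57 -2:47 -1.5:41 -1:40 -0.5:45 0:53 0.5:61 1:68 1.5:72 2:76 2.5:79 3:83 3.5:86 4:89 4.5:92 5:93 5.5:93 6:92 6.5:91
58:88 58.5:88 59:87 59.5:86 60:82 60.5:77 61:72 61.5:68 62:69 62.5:77 63:88 63.5:99 64:110 64.5:118 65:122 65.5:126
94.65 [ 0.72058882 -0.26543509  0.23410803] [-0.03471665 -0.99211684  0.42707686]
```

View pics/c15.png

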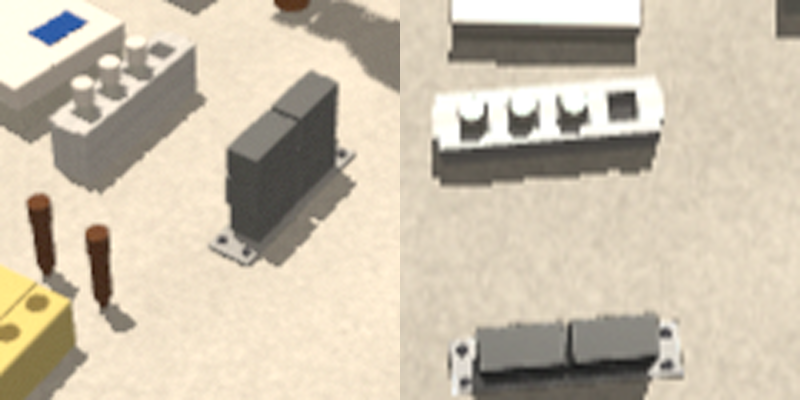

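The final view shows three tubes upright at equal height in cells 1–3. The wall stands straight and flush, and the brown tubes and other items are in place. Handing in.

```bash
python3 -c "
from bench import *
print(close_job())"
```

```text
the job is handed in; nothing more can be done
None
```

The wall is finished, and the three capped tubes that were in the rack now stand in the holder behind it. I handed the job in at about 95 s of the 210 s allowed; no verdict was reported.

- **Wall:** The second course (half, full, half) went in first and the third course (two full blocks) on top. My first placements were up to 2 mm off, so I regripped and shifted four of the five blocks. `top_right` was right the first time.
- **Last wall check:** Second-course gaps read about 4 mm. The third-course gap reads about 4 mm, give or take 0.7 mm, and its left block may sit up to 0.8 mm off `top_left`. All faces were flush to about 0.5 mm.
- **Tubes:** Only after the wall stood, I put one tube in each of three cells, leaving the -y cell empty. Each was lowered to the depth worked out for its foot reaching the floor, with no sideways force felt. The final picture shows them upright and level.
- **Other checks:** No block was seen to be knocked aside, and the two brown tubes were where they started in the last picture. I did not re-check the jar, beaker and marker at the end, nor the back row of the rack, where I left a small purple item alone.
- **A slip on my side:** I worked out the third-course height 5 mm too low. The first block there therefore met the wall sooner than I expected and took about 12 N before I released it. It was lying flat and in line in the view taken straight afterwards.

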